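# Change the grinding media in a shaker mill

### The job

Change the media in the bench mill: tip all the used steel balls out of the beaker into the white wash bowl and stand the empty beaker back upright on its cork coaster, and drop every ceramic puck from the rubber mat into a pocket of the mill's block, one puck to a pocket, lying flat and fully down. When all that is done, press the start button on the mill, and leave the jar and the tip box where they are.

Things in the scene. Friction and masses are not known exactly. Their poses are not given: they have to be found in the camera images.
- pocket0 (a point): Centre of a puck seated in pocket 0 of the mill: on the pocket's axis, 2 mm below its mouth, 71 mm above the bench; z up. The round pockets are all alike: 28 mm across, 10 mm deep, flat black floor, mouth flush with the block's top; a seated puck stands 6 mm out.
- pocket1 (a point): Centre of a puck seated in pocket 1 of the mill: on the pocket's axis, 2 mm below its mouth, 71 mm above the bench; z up. Pockets 0, 1, 2 are the row next to the start button, 52 mm apart, 3, 4, 5 the row beyond, 52 mm on. Axes: x from the button across the rows, y along a row from pocket 0 to 2.
- pocket2 (a point): Centre of a puck seated in pocket 2 of the mill: on the pocket's axis, 2 mm below its mouth, 71 mm above the bench; z up. Pockets are bored in a aluminium block 112 (x) x 164 (y) mm, centred between them, its top 73 mm above the bench.
- pocket3 (a point): Centre of a puck seated in pocket 3 of the mill: on the pocket's axis, 2 mm below its mouth, 71 mm above the bench; z up. The block is fixed on the grey base (200 x 190 mm, 45 mm high, centred under a point 1 mm along x from pocket 1) of a bench mill that does not move; on the ledge in front stands the start button.
- pocket4 (a point): Centre of a puck seated in pocket 4 of the mill: on the pocket's axis, 2 mm below its mouth, 71 mm above the bench; z up. See pockets 0 to 3.
- pocket5 (a point): Centre of a puck seated in pocket 5 of the mill: on the pocket's axis, 2 mm below its mouth, 71 mm above the bench; z up. See pockets 0 to 3.
- start (a joint): Start push button, white, round, 26 mm across, 10 mm of it standing clear of a 12 mm high black collar 42 mm across on the mill's ledge; 0 = up, 0.006 m = fully pressed (spring, about 5 N), springs back when let go. Moves straight down.
- start_top (a point): Centre of the top face of the start button (67 mm above the bench when up).
- puck0: Grinding puck: white ceramic short cylinder, 24 mm across, 16 mm high, 30 to 55 g. Origin: its centre; z along its axis. At the start it stands on its flat face on the fixed black rubber mat (230 x 170 mm, 3 mm thick), pucks about 70 mm apart. Some starts have fewer pucks: absent ones read None.
- puck1: Grinding puck: white ceramic short cylinder, 24 mm across, 16 mm high, 30 to 55 g. Origin: its centre; z along its axis. At the start it stands on its flat face on the fixed black rubber mat (230 x 170 mm, 3 mm thick), pucks about 70 mm apart. Some starts have fewer pucks: absent ones read None.
- puck2: Grinding puck: white ceramic short cylinder, 24 mm across, 16 mm high, 30 to 55 g. Origin: its centre; z along its axis. At the start it stands on its flat face on the fixed black rubber mat (230 x 170 mm, 3 mm thick), pucks about 70 mm apart. Some starts have fewer pucks: absent ones read None.
- puck3: Grinding puck: white ceramic short cylinder, 24 mm across, 16 mm high, 30 to 55 g. Origin: its centre; z along its axis. At the start it stands on its flat face on the fixed black rubber mat (230 x 170 mm, 3 mm thick), pucks about 70 mm apart. Some starts have fewer pucks: absent ones read None.
- puck4: Grinding puck: white ceramic short cylinder, 24 mm across, 16 mm high, 30 to 55 g. Origin: its centre; z along its axis. At the start it stands on its flat face on the fixed black rubber mat (230 x 170 mm, 3 mm thick), pucks about 70 mm apart. Some starts have fewer pucks: absent ones read None.
- puck5: Grinding puck: white ceramic short cylinder, 24 mm across, 16 mm high, 30 to 55 g. Origin: its centre; z along its axis. At the start it stands on its flat face on the fixed black rubber mat (230 x 170 mm, 3 mm thick), pucks about 70 mm apart. Some starts have fewer pucks: absent ones read None.
- coaster: Round cork coaster 100 mm across, 3 mm thick, fixed. Origin: centre of its underside.
- beaker: Straight-sided steel beaker, no handle, 64 mm outside diameter, 85 mm high, wall 3 mm, floor 5 mm, 95 to 160 g, standing on the coaster with the used balls in it. Origin: centre of its underside, z up to its mouth.
- ball0_center (a point): Centre of used steel ball 0, 16 mm across, 17 g, in the beaker at the start (some starts have fewer balls; absent ones read None). Rolls out when the beaker is tipped past level.
- ball1_center (a point): Centre of used steel ball 1, 16 mm across, 17 g, in the beaker at the start (some starts have fewer balls; absent ones read None). Rolls out when the beaker is tipped past level.
- ball2_center (a point): Centre of used steel ball 2, 16 mm across, 17 g, in the beaker at the start (some starts have fewer balls; absent ones read None). Rolls out when the beaker is tipped past level.
- ball3_center (a point): Centre of used steel ball 3, 16 mm across, 17 g, in the beaker at the start (some starts have fewer balls; absent ones read None). Rolls out when the beaker is tipped past level.
- ball4_center (a point): Centre of used steel ball 4, 16 mm across, 17 g, in the beaker at the start (some starts have fewer balls; absent ones read None). Rolls out when the beaker is tipped past level.
- bowl: White ceramic wash bowl, loose, 0.7 kg, 136 mm across the rim, 104 mm across the foot, 60 mm high, wall 4 mm, floor 5 mm. Origin: centre of its underside.
- jar: Bystander: closed glass jar 72 mm across, 115 mm high. Origin: centre of its underside.
- tipbox: Bystander: closed pipette-tip box 85 (x) x 125 (y) x 72 mm, blue with a clear lid. Origin: centre of its underside.
Things that resemble listed ones, but are neither listed nor needed, are in the scene too. Of the things that look like the bowl, take the one that is farthest to the robot's left at the start. Leave any orange look-alike of the beaker alone.

How it is judged:
By the outcome, as a careful person would: the job done as asked, in the order asked, and still so for the second after the job is handed in, with the robot touching nothing.
Of puck0, puck1, puck2, puck3, puck4, puck5 only 4 to 6 are there at a start; the rules pass over those that are not, and their reading is None.
Of ball0, ball1, ball2, ball3, ball4 only 3 to 5 are there at a start; the rules pass over those that are not, and their reading is None.
At some moment in a run one of puck0, puck1, puck2, puck3, puck4, puck5 may be knocked a few centimetres aside while the robot is not near it.
It also fails if it takes over 200 s, if anything falls off the work surface, if the arm or the gripper's body presses on something with over 40 N, if the wrist force passes 120 N, or if a joint passes its speed limit or range.

### The arm

A 6-joint arm with a two-finger parallel gripper is mounted at the origin on the work surface. World frame = base frame: x ahead of the robot, y to its left, z up, the work surface at z = 0. Lengths are in mm, angles in degrees, forces in N, time in s.
With the tool pointing down it reaches from about 400 to 825 mm from the base axis. Payload 7 kg.
Tool frame: the origin (TCP) lies at the centre of the arm's flange, where the gripper is bolted on; the fingertips stand 173 mm ahead of it and the grasp point (between the pads) lies bot.hold_point_z ahead of it (bot.hold_point_z is the distance from the TCP to the grasp point, in mm); x points along the fingers, y is the direction in which the jaws open and shut, and the axes are right-handed (so a half turn about x gives the same grasp; the last joint's range is limited). The gripper opens to 85 mm and grips with 20 to 120 N. Pads are 22 mm wide; open, the fingers measure 114 mm over their backs; the gripper's body (76 mm by 85 mm) begins 54 mm behind the grasp point. The pads swing forward as they close: fully open they stand 13 mm farther back than shut.
Start: joints at [90.476, 20.546, 0.682, 0, -70.136, -16.507], TCP at [186.42, 648.725, 404.702] pointing down, gripper open.
Joint ranges: [-176.03, 176.03], [-82.01, 121.73], [-58.28, 71.71], [-173.87, 95.51], [-174.79, -0.11], [-173.66, 173.66]. Speed limits (degrees/s): [136.94, 136.94, 172.46, 180, 180, 180].

### API

Orientations are given as [roll, pitch, yaw] about the fixed x, y, z axes, in that order (R = Rz(yaw) Ry(pitch) Rx(roll)).
In Python, from workcell import bot, get_image gives the robot as it stands.
- The arm moves only by the tool apply_moves, never from a script. Its argument "deltas" is a list of rows, each a list of 7 numbers: the shift along the tool's x, y, z in units of 25 mm (1.0 is 25 mm), then the turn, a rotation vector about the tool's x, y, z in units of 6 degrees (1.0 is 6 degrees), then the opening, from 0 (shut) to 1 (fully open). A call has 1 to 5 rows; each row is the pose to reach, as a shift and turn from the pose commanded when the call began, along the tool's axes at that moment; what a row does not reach only later rows make up. A row lasts 1/12 s, in which the tool goes at most 41.7 mm and 7.16 degrees, less where a joint would pass 70% of its speed; a pose out of reach is approached as far as the arm can. A call with a gripper value outside its range is refused whole. The fingers move at their own pace and stop on an object; "newtons" is the grip in N (left out, the last holds). Time passes only in rows, so rows that repeat a pose let the fingers close. It gives the time, the measured TCP pose, the force and the opening at its end, in the units of the state.
- bot.observe(): the state, without advancing time (a new reading comes with each control period).
- get_image(name): name is "scene" or "side" or "wrist"; returns a dict with "frame" (420x560x3 uint8, red, green, blue), "z_map" (420x560 float32, mm along the optical axis (not along the pixel's ray), 0 where there is no reading), "fovy" (degrees; the focal length in pixels is half the picture's height over the tangent of half this angle, whatever the lens; pixels are square), "cx", "cy" (the principal point, pixels), "view" (4x4, takes a point from world to camera coordinates). Camera axes: x right, y down, z forward; pixel columns grow to the right and rows downward; lengths in mm; the calibration is good to about 2 mm. The wrist camera is an equidistant fisheye: a pixel r from the principal point sees the ray r / f radians off the axis. A picture is of the moment at which its call begins.
- bot.close_job(): hands the job in, once; it reports no verdict.
The state is a dict: "t": time; "joints": joint angles; "joint_velocities": joint speeds; "tau": joint torques, N m; "position": TCP position; "ee_rot": TCP orientation; "force": force on the tool from outside, world axes, zero at the start; "moment": the same for the moment, N m; "grip_width": finger opening in mm.
Only numpy, scipy, OpenCV 4.12 (cv2) and the standard library are available. Lean on these libraries where they do the work, as an engineer would, in place of code of your own. Each camera call takes 0.05 s, during which the arm holds its last target. There are 200 camera calls.

## Working session

There is one attempt and no reset: what is moved stays moved. The work goes in short steps, Python scripts to look and compute and a tool call to move; the robot and the scene stay as the last step left them, time stands still between calls to the robot, and variables do not carry over. Pictures are saved under pics/ and viewed, about 12 in all and at most 16, crops included, and the job is handed in when it is done.

Besides the shell and the picture viewer there is one more tool, called after "Call:" by a JSON object that holds its "method" and its "body". apply_moves: Moves the arm, as the interface text tells. Its arguments: {"type":"object","properties":{"deltas":{"type":"array"},"newtons":{"type":"number"}},"required":["deltas"]}

```bash
mkdir -p pics; ls; cat > h.py <<'E'
import numpy as np, cv2
from workcell import bot, get_image
from scipy.spatial.transform import Rotation as R
def f(im): return im["frame"].shape[0]/2/np.tan(np.radians(im["fovy"])/2)
def pts(im):
    "world point per pixel from z_map (pinhole views)"
    z=im["z_map"]; h,w=z.shape; F=f(im); u,v=np.meshgrid(np.arange(w),np.arange(h))
    P=np.stack([(u-im["cx"])/F*z,(v-im["cy"])/F*z,z,np.ones_like(z)],-1)
    return (P@np.linalg.inv(im["view"]).T)[...,:3]
def save(im,n,box=None,s=1):
    a=im["frame"] if box is None else im["frame"][box[1]:box[3],box[0]:box[2]]
    cv2.imwrite("pics/"+n+".png",cv2.resize(a[...,::-1],None,fx=s,fy=s,interpolation=cv2.INTER_CUBIC))
E
python3 - <<'E'
from h import *
a=get_image("scene");b=get_image("side")
np.savez("pics/a.npz",**a);np.savez("pics/b.npz",**b)
save(a,"scene0");save(b,"side0")
for i in(a,b):print(i["view"].round(3).tolist(),i["fovy"],i["cx"],i["cy"])
print(bot.observe(),bot.hold_point_z)
E
```

```text
pics
[[-0.313, 0.95, -0.014, 151.435], [0.8, 0.256, -0.543, -352.397], [-0.512, -0.181, -0.84, 1457.249], [0.0, 0.0, 0.0, 1.0]] 44.94797521834798 286.86447456852216 206.81839701668537
[[0.707, -0.708, 0.002, -340.748], [-0.461, -0.463, -0.757, 289.567], [0.536, 0.534, -0.653, 749.004], [0.0, 0.0, 0.0, 1.0]] 54.94540219724118 280.1661465366654 209.5769412263
{'t': 0.1, 'joints': array([ 9.04762417e+01,  2.05862161e+01,  6.39699237e-01, -1.74116120e-02,
       -7.01355014e+01, -1.65061141e+01]), 'joint_velocities': array([-0.18696102, -0.1097729 ,  0.06805599,  0.04995127, -0.15957341,
        0.00261439]), 'tau': array([-1.10673351e-03, -5.84762156e+01,  2.94109154e+01,  6.95455670e+00,
       -3.18883744e-03,  1.69294935e-05]), 'position': array([186.35831138, 648.58713206, 403.87592865]), 'ee_rot': array([  95.22083193,   89.91636381, -100.81496862]), 'force': array([-0.15781316,  0.14131096, -0.48745001]), 'moment': array([ 0.05379936, -0.02116209, -0.03597365]), 'grip_width': 85.19624124964295} 154.70000000000002
```

View pics/scene0.png

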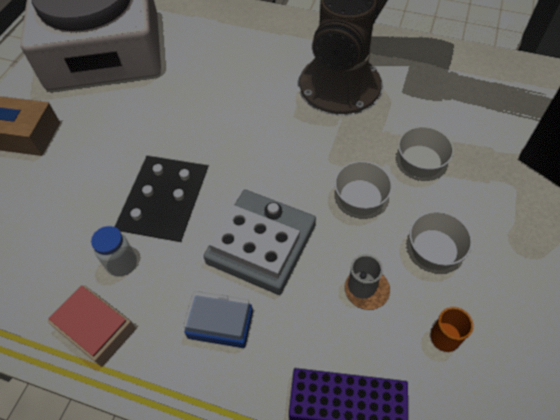

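View pics/side0.png

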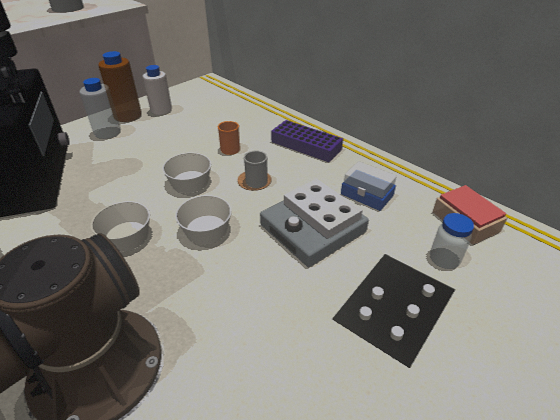

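Seen in the scene view: 5 white pucks on the mat at (158,170), (184,174), (147,190), (178,195), (136,214), and the mill with its button at (273,209) and six empty pockets. The steel beaker is on its coaster at (366,275). The look-alikes are an orange beaker (452,328) and three bowls (425,150), (362,190), (440,242). The jar is at (112,250) and the tip box at (219,318). Next I'll measure.

```bash
python3 - <<'E'
from h import *
a=dict(np.load("pics/a.npz"));b=dict(np.load("pics/b.npz"))
def ray(im,u,v,z):
    M=np.linalg.inv(im["view"]);o=M[:3,3];d=M[:3,:3]@[(u-im["cx"])/f(im),(v-im["cy"])/f(im),1]
    return (o+d*(z-o[2])/d[2])[:2]
def blobs(im,m,lo,hi):
    n,l,s,c=cv2.connectedComponentsWithStats(m.astype(np.uint8))
    return [(i,c[i],s[i],l==i) for i in range(1,n) if lo<s[i][4]<hi]
for nm,im in(("scene",a),("side",b)):
    P=pts(im);fr=im["frame"].astype(int);g=fr.sum(-1)/3;sat=fr.max(-1)-fr.min(-1)
    z=P[...,2]
    print(nm,"bench z",np.median(z[im["z_map"]>0]))
    # pucks: height ~19, bright, in mat bounds
    m=(g>110)&(z>14)&(z<25)
    for i,c,s,mm in blobs(im,m,20,300):
        print(" puck?",c.round(1),s[4],ray(im,*c,19).round(1),np.median(z[mm]).round(1))
    m=(z>68)&(z<78)
    for i,c,s,mm in blobs(im,m,800,9000):
        p=P[mm][:,:2];r=cv2.minAreaRect(p.astype(np.float32));print(" z73",c.round(1),s[4],r)
    m=(z>54)&(z<66)
    for i,c,s,mm in blobs(im,m,100,9000):
        p=P[mm][:,:2].astype(np.float32);print(" z60",c.round(1),s[4],np.array(cv2.minEnclosingCircle(p)[0]).round(1),cv2.minEnclosingCircle(p)[1])
    m=(z>82)&(z<92)
    for i,c,s,mm in blobs(im,m,40,9000):
        p=P[mm][:,:2].astype(np.float32);print(" z88",c.round(1),s[4],np.array(cv2.minEnclosingCircle(p)[0]).round(1),cv2.minEnclosingCircle(p)[1])
    # pockets: dark blobs in block
    box={"scene":(205,190,320,290),"side":(258,175,370,262)}[nm]
    m=np.zeros_like(g,bool);m[box[1]:box[3],box[0]:box[2]]=True
    m&=(g<60)
    for i,c,s,mm in blobs(im,m,25,300): print(" dark",c.round(1),s[4],ray(im,*c,73).round(1),s[2:4])
x=a;save(x,"crop1",(200,120,490,370),2.7)
E
```

```text
scene bench z 1.058106812873575
 puck? [156.8 167.5] 43 [ 444.  -357.7] 19.0
 puck? [183.6 172.6] 44 [ 438.  -286.4] 19.3
 puck? [146.7 189. ] 51 [ 511.3 -352. ] 19.5
 puck? [177.8 192.7] 52 [ 498.2 -274.4] 19.2
 puck? [135.1 212.3] 54 [ 580.7 -347.5] 18.8
 z73 [254.5 238.5] 2877 ((585.43603515625, -40.647064208984375), (165.1112823486328, 116.2288589477539), 83.56459045410156)
 z73 [215.9 312.9] 2136 ((769.35888671875, -54.021018981933594), (78.84505462646484, 118.19779968261719), 8.257126808166504)
 z60 [99.6 68.8] 410 [ 172.3 -666.8] 170.3942413330078
 z60 [344.1  83.2] 215 [36.1 19.6] 77.90438079833984
 z60 [ 30.6 130.4] 210 [ 439.  -724.8] 73.5087890625
 z60 [425.3 145.4] 380 [208.  268.1] 70.17259216308594
 z60 [541.7 155.7] 161 [148.3 543.8] 49.3001823425293
 z60 [363.2 181.4] 397 [364.1 150.2] 70.02149963378906
 z60 [272.6 210.3] 166 [496.1 -29.6] 21.10552215576172
 z60 [441.7 234.8] 465 [452.  343.7] 69.3798828125
 z60 [255.  259.5] 220 [588.3 -39.9] 97.50543975830078
 z60 [ 86.9 319.8] 2767 [ 859.3 -300.1] 77.77391815185547
 z60 [215.9 332. ] 124 [791.9 -50.4] 60.2705154418
[... 2256 characters left out ...]
[1819.7  221.1] 415.41229248046875
 z88 [157.4  92.1] 60 [639.2 782.1] 39.51734161376953
 z88 [124.5  98.2] 72 [527.7 809.9] 44.113441467285156
 z88 [101.9 114. ] 82 [418.5 768.2] 43.379974365234375
 z88 [ 35.3 171.8] 272 [164.9 665.7] 173.20932006835938
 z88 [228.2 126.5] 81 [651.8 395. ] 35.65218734741211
 z88 [255.4 157.4] 146 [592.4 207.3] 36.065128326416016
 z88 [452.4 238.1] 172 [ 702.7 -325.8] 35.308170318603516
 z88 [ 92.6 365.2] 431 [  0.1 -13.8] 71.80313110351562
 dark [329.2 199.4] 26 [608.6 -45.8] [9 4]
 dark [314.  207.7] 26 [557.9 -39.9] [9 4]
 dark [328.4 219. ] 33 [551.3 -91. ] [10  5]
 dark [292.9 226.8] 108 [472.8 -50.6] [17 12]
 dark [282.8 239.9] 176 [426.1 -63.9] [27 28]
```

View pics/crop1.png

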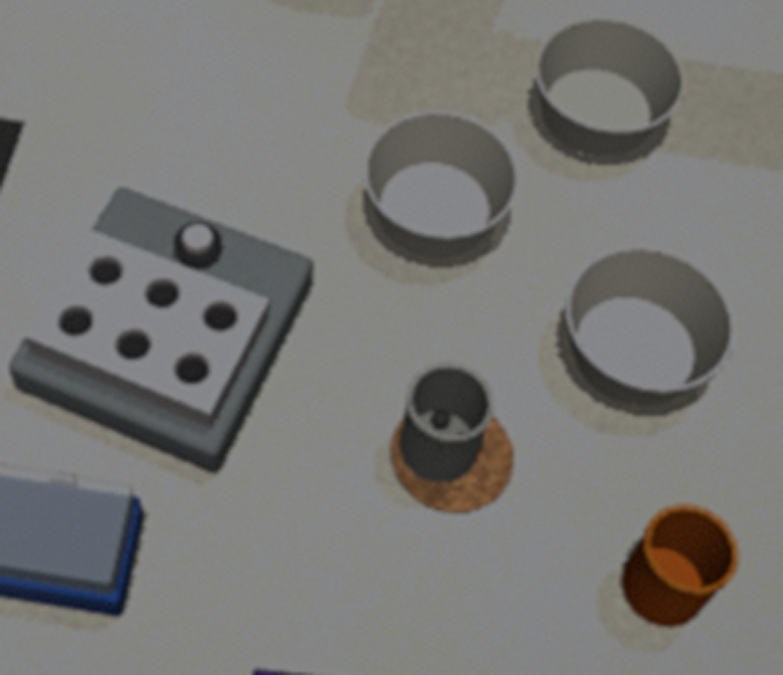

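Bowl choice: the bowl centres have y ≈ 269, 150 and 344, so the wanted bowl is the one at (440,242), world (453,344). The beaker is the grey one on cork at (591,207), and I can see balls inside it. The orange one stays put.

Next I'll write a planning helper and move to a tilted pose over free space to learn the arm's kinematics.

```bash
cat >> h.py <<'E'
H=154.7
def Rm(bearing,beta,sgn=1,roll=0):
    "tool x at bearing, beta below horizontal; y horizontal; then roll about tool x"
    b,t=np.radians([bearing,beta]); x=np.array([np.cos(b)*np.cos(t),np.sin(b)*np.cos(t),-np.sin(t)])
    y=sgn*np.array([-np.sin(b),np.cos(b),0]); M=np.c_[x,y,np.cross(x,y)]
    return M@R.from_euler("x",roll,degrees=True).as_matrix()
def now():
    o=bot.observe(); return o,np.array(o["position"]),R.from_euler("xyz",o["ee_rot"],degrees=True).as_matrix()
def plan(G,Rt,base=None):
    "deltas from pose (measured by default) to grasp point G with orientation Rt"
    if base is None: _,p,R0=now()
    else: p,R0=base
    T=np.array(G)-H*Rt[:,0]
    d=R0.T@(T-p)/25; w=R.from_matrix(R0.T@Rt).as_rotvec(degrees=True)/6
    print("d",d.round(3),"w",w.round(3),"rows",max(np.linalg.norm(d)*25/41.7,np.linalg.norm(w)*6/7.16).round(1))
    return T,Rt
E
python3 - <<'E'
from h import *
o,p,R0=now();print(R0.round(3))
for s in(1,-1): plan([570,260,250],Rm(-70,30,s))
E
```

```text
[[-0.    -0.276 -0.961]
 [-0.001 -0.961  0.276]
 [-1.     0.001 -0.   ]]
d [  3.072   6.362 -15.889] w [-18.707  -5.485  10.79 ] rows 18.7
d [  3.072   6.362 -15.889] w [8.139 9.215 4.684] rows 11.0
```

Call:
{"method": "apply_moves", "body": {"deltas": [[3.07,6.36,-15.9,8.14,9.2,4.7,1],[3.07,6.36,-15.9,8.14,9.2,4.7,1],[3.07,6.36,-15.9,8.14,9.2,4.7,1],[3.07,6.36,-15.9,8.14,9.2,4.7,1],[3.07,6.36,-15.9,8.14,9.2,4.7,1]]}}

```text
t: 0.52
position: [349.3, 521.8, 367.8]
ee_rot: [164.4, 61.8, -54.4]
force: [1.0, 0.2, 0.4]
grip_width: 85.2
```

```bash
python3 - <<'E'
from h import *
o,p,R0=now();print(o["joints"].round(3),p.round(1));plan([570,260,250],Rm(-70,30,-1))
E
```

```text
[ 79.437  21.971 -13.312  20.563 -76.018 -37.043] [349.3 521.8 367.8]
d [ 5.438 -0.626 -7.151] w [4.416 5.005 2.547] rows 6.0
```

Call:
{"method": "apply_moves", "body": {"deltas": [[5.44,-0.63,-7.15,4.4,5.0,2.55,1],[5.44,-0.63,-7.15,4.4,5.0,2.55,1],[5.44,-0.63,-7.15,4.4,5.0,2.55,1],[5.44,-0.63,-7.15,4.4,5.0,2.55,1],[5.44,-0.63,-7.15,4.4,5.0,2.55,1]]}}

```text
t: 0.93
position: [511.5, 396.8, 329.1]
ee_rot: [177.1, 35.0, -67.2]
force: [0.4, 0.1, 0.3]
grip_width: 85.1
```

```bash
python3 - <<'E'
from h import *
o,p,R0=now();print(o["joints"].round(3),p.round(1),o["ee_rot"]);plan([570,260,250],Rm(-70,30,-1))
# fit kinematics
D=[([90.476,20.546,.682,0,-70.136,-16.507],[186.42,648.725,404.702],None),
([79.437,21.971,-13.312,20.563,-76.018,-37.043],[349.3,521.8,367.8],[164.4,61.8,-54.4]),
(o["joints"],p,o["ee_rot"])]
rot=lambda ax,a:R.from_euler(ax,a,degrees=True).as_matrix()
for s4 in(1,-1):
  for s6 in(1,-1):
    q=np.array(D[-1][0]); 
    for k in(1,2):
      q=D[k][0]
      M=rot("z",q[0]-16.5)@rot("y",q[1]-q[2])@rot("x",s4*q[3])@rot("y",-q[4])@rot("x",s6*q[5])
      Rt=R.from_euler("xyz",D[k][2],degrees=True).as_matrix()
      print(s4,s6,k,(M[:,0]).round(3),Rt[:,0].round(3),R.from_matrix(M.T@Rt).as_rotvec(degrees=True).round(1))
E
```

```text
[ 62.873  29.959 -19.885  39.077 -84.385 -57.347] [511.5 396.8 329.1] [177.08216753  34.95906071 -67.18009205]
d [ 0.531 -0.284 -0.3  ] w [0.738 0.816 0.418] rows 1.0
1 1 1 [-0.453 -0.137 -0.881] [ 0.275 -0.384 -0.881] [-40.7  32.7 -32.7]
1 1 2 [-0.818  0.051 -0.573] [ 0.318 -0.755 -0.573] [ -1.   62.4 -62.4]
1 -1 1 [-0.453 -0.137 -0.881] [ 0.275 -0.384 -0.881] [-110.     7.4  -53.2]
1 -1 2 [-0.818  0.051 -0.573] [ 0.318 -0.755 -0.573] [-89.  -21.8 -99.5]
-1 1 1 [ 0.154 -0.447 -0.881] [ 0.275 -0.384 -0.881] [-30.4   1.   -7.8]
-1 1 2 [ 0.09  -0.815 -0.573] [ 0.318 -0.755 -0.573] [ 15.1   3.6 -13.1]
-1 -1 1 [ 0.154 -0.447 -0.881] [ 0.275 -0.384 -0.881] [-104.4   -4.4   -7.8]
-1 -1 2 [ 0.09  -0.815 -0.573] [ 0.318 -0.755 -0.573] [-99.  -10.3 -11.4]
```

```bash
cat > kin.py <<'E'
from h import *
from scipy.optimize import least_squares
rot=lambda ax,a:R.from_euler(ax,a,degrees=True).as_matrix()
def fk(q,P,s6=-1,k=0):
    yaw,lat,a1,d1,a2,a3,d4,d6,r6=P
    R1=rot("z",q[0]+yaw);R2=R1@rot("y",q[1]);R3=R1@rot("y",q[1]-q[2])
    R6=R3@rot("x",-q[3])@rot("y",-q[4])@rot("x",s6*q[5]+r6)
    w=R1@[a1,lat,d1]+R2@[0,0,a2]+R3@[d4,0,a3]
    return w+R6@[d6,0,0],R6
E
python3 - <<'E'
from kin import *
o,p,R0=now()
D=[([90.476,20.546,.682,0,-70.136,-16.507],[186.42,648.725,404.702],[  95.22083193,   89.91636381, -100.81496862]),
([79.437,21.971,-13.312,20.563,-76.018,-37.043],[349.3,521.8,367.8],[164.4,61.8,-54.4]),
(o["joints"],p,o["ee_rot"])]
x0=np.array([0,-180,40,330,400,40,420,80,0.])
for s6 in(1,-1):
  def res(P):
    out=[]
    for q,t,e in D:
      T,M=fk(q,P,s6);out+=list(T-t)+list(100*(M-R.from_euler("xyz",e,degrees=True).as_matrix()).ravel())
    return np.r_[out,(P-x0)*1e-3]
  for r6 in(0,90,180,270):
    s=least_squares(res,np.r_[x0[:-1],r6]);print(s6,s.cost.round(2),s.x.round(1),np.abs(s.fun[:-9]).max().round(2))
E
```

```text
1 8882.12 [  17.4 -376.5  104.1   31.1  754.9 -157.7  260.2   96.3   -1.9] 52.97
1 8882.12 [  17.4 -376.5  104.1   31.1  754.9 -157.7  260.2   96.3   -1.9] 52.97
1 8882.19 [  17.4 -376.5  104.1   31.1  754.9 -157.7  260.2   96.3  358.1] 52.97
1 8882.19 [  17.4 -376.5  104.1   31.1  754.9 -157.7  260.2   96.3  358.1] 52.97
-1 41.49 [   0.8 -204.1  193.5   13.2  711.   -66.   238.1  130.5  -89.4] 7.03
-1 41.49 [   0.8 -204.1  193.5   13.2  711.   -66.   238.1  130.5  -89.4] 7.03
-1 41.52 [   0.8 -204.1  193.5   13.2  711.   -66.   238.1  130.5  270.6] 7.03
-1 41.52 [   0.8 -204.1  193.5   13.2  711.   -66.   238.1  130.5  270.6] 7.03
```

```bash
sed -i 's/return w+R6@\[d6,0,0\],R6/return w+R3@rot("x",-q[3])@[0,lat,0]+R6@[d6,0,0],R6/; s/\[a1,lat,d1\]/[a1,0,d1]/' kin.py
python3 - <<'E'
from kin import *
o,p,R0=now()
D=[([90.476,20.546,.682,0,-70.136,-16.507],[186.42,648.725,404.702],[  95.22083193,   89.91636381, -100.81496862]),
([79.437,21.971,-13.312,20.563,-76.018,-37.043],[349.3,521.8,367.8],[164.4,61.8,-54.4]),
(o["joints"],p,o["ee_rot"])]
import pickle;pickle.dump(D,open("D.pkl","wb"))
x0=np.array([0,-180,0,245,500,0,500,160,-90.])
def res(P):
    out=[]
    for q,t,e in D:
      T,M=fk(q,P);out+=list(T-t)+list(100*(M-R.from_euler("xyz",e,degrees=True).as_matrix()).ravel())
    return np.r_[out,(P-x0)*1e-3]
s=least_squares(res,x0);print(s.cost.round(2),s.x.round(1),np.abs(s.fun[:-9]).max().round(2))
E
```

```text
0.03 [ 0.000e+00 -1.919e+02  0.000e+00  1.992e+02  6.012e+02  1.000e-01
  4.637e+02  1.999e+02 -9.000e+01] 0.15
```

```bash
cat >> kin.py <<'E'
P=np.array([0,-191.9,0,199.2,601.2,.1,463.7,199.9,-90])
LO=np.array([-176.03,-82.01,-58.28,-173.87,-174.79,-173.66]);HI=np.array([176.03,121.73,71.71,95.51,-.11,173.66])
def ik(T,Rt,q0):
    "joints, misfit (mm), limit margin (deg)"
    def r(q):
        t,M=fk(q,P);return np.r_[t-T,200*(M-Rt).ravel()]
    s=least_squares(r,np.clip(q0,LO+.5,HI-.5),bounds=(LO,HI),x_scale=30)
    return s.x,np.abs(s.fun).max(),np.minimum(s.x-LO,HI-s.x).min()
def wrist(q):
    R1=rot("z",q[0]);R3=R1@rot("y",q[1]-q[2]);w=R1@[0,0,P[3]]+R1@rot("y",q[1])@[0,0,P[4]]+R3@[P[6],0,0]
    return w,w+R3@rot("x",-q[3])@[0,P[1],0]
E
python3 - <<'E'
from kin import *
o,p,R0=now();q0=o["joints"]
for bear in (-110,-90,-70,-45,-20,20):
  for beta in(20,30,45):
    for s in(1,-1):
      Rt=Rm(bear,beta,s);T=np.array([591,207.5,48])-H*Rt[:,0]
      best=min((ik(T,Rt,q) for q in (q0,[30,50,-20,0,-60,60],[0,50,-20,-60,-90,90],[40,50,-20,60,-90,-90])),key=lambda a:a[1])
      if best[1]<1: w=wrist(best[0]);print(bear,beta,s,best[0].round(0),best[2].round(0),"T",T.round(0),w[0].round(0),w[1].round(0))
E
```

```text
-110 20 1 [  48.   60.    8.   21. -105.  103.] 61.0 T [641. 344. 101.] [535. 599. 127.] [705. 521. 169.]
-110 20 -1 [  48.   60.    8.   21. -105.  -77.] 61.0 T [641. 344. 101.] [535. 599. 127.] [705. 521. 169.]
-110 30 1 [ 48.  55.   4.  19. -97. 104.] 63.0 T [637. 333. 125.] [529. 582. 185.] [696. 496. 225.]
-110 30 -1 [ 48.  55.   4.  19. -97. -76.] 63.0 T [637. 333. 125.] [529. 582. 185.] [696. 496. 225.]
-110 45 1 [ 46.  47.  -2.  17. -84. 105.] 57.0 T [628. 310. 157.] [515. 540. 262.] [677. 443. 299.]
-110 45 -1 [ 46.  47.  -2.  17. -84. -75.] 57.0 T [628. 310. 157.] [515. 540. 262.] [677. 443. 299.]
-90 20 1 [ 54.  55. -10.  34. -91. 104.] 48.0 T [591. 353. 101.] [405. 557. 124.] [591. 541. 169.]
-90 20 -1 [ 54.  55. -10.  34. -91. -76.] 48.0 T [591. 353. 101.] [405. 557. 124.] [591. 541. 169.]
-90 30 1 [ 53.  50. -12.  32. -83. 107.] 46.0 T [591. 341. 125.] [407. 542. 178.] [591. 515. 225.]
-90 30 -1 [ 53.  50. -12.  32. -83. -73.] 46.0 T [591. 341. 125.] [407. 542. 178.] [591. 515. 225.]
-90 45 1 [ 51.  42. -15.  28. -72. 111.] 43.0 T [591. 317. 157.] [411. 506. 251.] [591.
[... 908 characters left out ...]
5 30 1 [ 51.  37. -51.  83. -60.  92.] 7.0 T [496. 302. 125.] [235. 292. 219.] [374. 425. 225.]
-45 30 -1 [ 51.  37. -51.  83. -60. -88.] 7.0 T [496. 302. 125.] [235. 292. 219.] [374. 425. 225.]
-45 45 1 [ 47.  30. -50.  78. -46. 104.] 8.0 T [514. 285. 157.] [259. 277. 266.] [414. 385. 299.]
-45 45 -1 [ 47.  30. -50.  78. -46. -76.] 8.0 T [514. 285. 157.] [259. 277. 266.] [414. 385. 299.]
20 20 1 [ -15.   48.  -54. -147.  -81.   97.] 4.0 T [454. 158. 101.] [335. -88. 146.] [278.  94. 169.]
20 30 1 [ -11.   34.  -50. -147.  -55.   87.] 8.0 T [465. 162. 125.] [373. -76. 235.] [302. 102. 225.]
20 45 1 [   8.   20.  -30. -113.  -10.   32.] 9.0 T [488. 170. 157.] [498.  66. 414.] [355. 122. 299.]
```

```bash
cat > pour.py <<'E'
from kin import *
Rg=Rm(-70,30,-1);ut=Rg.T@[0,0,1]
B=np.array([453,344])
def pose(th,e,roll,lipz=76,off=12):
    Rt=Rm(th,-e,-1,roll);u=Rt@ut
    dn=np.array([0,0,-1.]);dn-=dn@u*u;dn/=np.linalg.norm(dn);hb=u[:2]/np.linalg.norm(u[:2])
    v=40*u+32*dn;G=np.r_[B-off*hb,lipz]-v
    return G,Rt,u
E
python3 - <<'E'
from pour import *
qg,_,_=ik(np.array([591,207.5,48])-H*Rg[:,0],Rg,now()[0]["joints"]);print(qg.round(1))
for th in(-110,-90,-70,-50):
  for e in(-10,0,10):
    for roll in range(-180,180,10):
      G,Rt,u=pose(th,e,roll); el=np.degrees(np.arcsin(u[2]))
      if not -42<el<-30: continue
      q,m,l=ik(G-H*Rt[:,0],Rt,qg+[0,0,0,0,0,0]);
      if m>1:q,m,l=ik(G-H*Rt[:,0],Rt,qg+[0,0,0,0,0,150])
      if m<1 and l>8: 
        mid=[(R.from_matrix(Rg)*R.from_rotvec(f*R.from_matrix(Rg.T@Rt).as_rotvec())).as_matrix() for f in (.25,.5,.75)]
        print(th,e,roll,"el",el.round(),"ub",np.degrees(np.arctan2(u[1],u[0])).round(),"G",G.round(),q.round(),l.round(),"ang",np.degrees(R.from_matrix(Rg.T@Rt).magnitude()).round(),[np.degrees(np.arcsin((M@ut)[2])).round() for M in mid],"w",[x.round() for x in wrist(q)])
E
```

```text
[ 56.3  44.  -30.   47.9 -70.2 -76.3]
-110 -10 -150 el -41.0 ub 35.0 G [435. 332. 126.] [  63.   58.   10.    8. -121.   66.] 53.0 ang 139.0 [np.float64(56.0), np.float64(23.0), np.float64(-10.0)] w [array([377., 728., 169.]), array([555., 660., 188.])]
-110 -10 -140 el -35.0 ub 28.0 G [429. 332. 125.] [  63.   58.    9.    8. -121.   55.] 54.0 ang 130.0 [np.float64(58.0), np.float64(27.0), np.float64(-4.0)] w [array([370., 728., 169.]), array([549., 660., 187.])]
-110 -10 140 el -35.0 ub 112.0 G [463. 319. 125.] [  61.   59.   11.   11. -121.  137.] 36.0 ang 156.0 [np.float64(55.0), np.float64(21.0), np.float64(-11.0)] w [array([405., 716., 162.]), array([583., 647., 187.])]
-110 -10 150 el -41.0 ub 105.0 G [458. 323. 126.] [  61.   59.   11.   10. -121.  127.] 47.0 ang 165.0 [np.float64(52.0), np.float64(15.0), np.float64(-18.0)] w [array([400., 720., 165.]), array([578., 651., 188.])]
-110 0 -140 el -42.0 ub 22.0 G [434. 336. 126.] [  63.   63.   12.    9. -128.   56.] 47.0 ang 134.0 [np.float64(57.0), np.float64(24.0), np.float64(-9.0)] w [array([376., 735., 108.]), array([555., 
[... 8408 characters left out ...]
4(-9.0)] w [array([ 73., 468.,  72.]), array([221., 590.,  65.])]
-50 10 -120 el -31.0 ub 69.0 G [442. 316. 124.] [ 81.  56. -38.  48. -97.  27.] 20.0 ang 128.0 [np.float64(59.0), np.float64(28.0), np.float64(-2.0)] w [array([ 70., 462.,  72.]), array([218., 583.,  62.])]
-50 10 120 el -31.0 ub -169.0 G [482. 350. 124.] [  77.   57.  -33.   53. -100.  150.] 24.0 ang 121.0 [np.float64(60.0), np.float64(29.0), np.float64(-1.0)] w [array([111., 494.,  62.]), array([258., 617.,  62.])]
-50 10 130 el -39.0 ub -171.0 G [475. 348. 126.] [  78.   57.  -33.   52. -100.  140.] 25.0 ang 131.0 [np.float64(58.0), np.float64(25.0), np.float64(-7.0)] w [array([104., 492.,  65.]), array([251., 615.,  65.])]
```

```bash
python3 - <<'E'
from kin import *
b=dict(np.load("pics/b.npz"));p=pts(b).reshape(-1,3);ok=(b["z_map"].ravel()>0)
m=ok&(p[:,2]>100)&(p[:,0]>-200)&(p[:,0]<900)&(p[:,1]>300)&(p[:,1]<1000)
H2,xe,ye=np.histogram2d(p[m,0],p[m,1],bins=[np.arange(-200,901,100),np.arange(300,1001,100)])
top=np.zeros(H2.shape);ix=np.digitize(p[m,0],xe)-1;iy=np.digitize(p[m,1],ye)-1
np.maximum.at(top,(ix,iy),p[m,2]);print("rows x=-200.., cols y=300..");print(top.round(0).astype(int))
rng=np.random.default_rng(0);seeds=[rng.uniform([-60,20,-55,-170,-150,-150],[80,80,40,90,-20,150]) for _ in range(14)]
for bear in (50,70,90,110,130,150):
  for beta in(30,45):
      Rt=Rm(bear,beta,1);T=np.array([591,207.5,48])-H*Rt[:,0]
      sol=[s for s in (ik(T,Rt,q) for q in seeds) if s[1]<1 and s[2]>5]
      seen=set()
      for s in sol:
        k=tuple(s[0].round(-1))
        if k in seen: continue
        seen.add(k);w=wrist(s[0]);print(bear,beta,s[0].round(0),s[2].round(0),"T",T.round(0),w[0].round(0),w[1].round(0))
E
```

```text
rows x=-200.., cols y=300..
[[  0   0   0   0   0   0   0]
 [  0   0   0   0   0   0   0]
 [  0   0 248   0   0   0   0]
 [  0 249 350 423 263   0   0]
 [  0   0   0 475 325 261   0]
 [  0   0   0   0 188 161   0]
 [  0   0   0   0 193 203   0]
 [  0   0   0   0 202 229   0]
 [  0   0   0   0 169 169   0]
 [  0   0   0   0   0   0   0]
 [  0   0   0   0   0   0   0]]
50 30 [ -8.  30. -27. -99. -48.  52.] 31.0 T [505. 105. 125.] [547. -80. 327.] [394. -28. 225.]
50 45 [  9.  22. -22. -74. -29.  14.] 29.0 T [521. 124. 157.] [550.  86. 430.] [430.  15. 299.]
70 30 [ -5.  34. -16. -79. -58.  42.] 42.0 T [545.  82. 125.] [632. -59. 348.] [486. -81. 225.]
70 45 [  7.  27. -15. -64. -45.  20.] 43.0 T [554. 105. 157.] [610.  70. 426.] [505. -28. 299.]
90 30 [ -2.  39.  -4. -66. -71.  40.] 54.0 T [591.  74. 125.] [713. -26. 353.] [ 591. -100.  225.]
90 45 [  7.  32.  -7. -54. -60.  26.] 51.0 T [591.  98. 157.] [675.  79. 421.] [591. -43. 299.]
110 30 [  2.  44.   7. -56. -85.  40.] 65.0 T [637.  82. 125.] [787.  30. 352.] [696. -81. 225.]
110 45 [  9.  37.   2. -47. -73.  33.] 61.0 T [628. 105. 157.] [735. 115. 413.] [677. -28. 299.]
130 30 [  7.  50.  18. -47. -98.  44.] 54.0 T [677. 105. 125.] [845. 111. 346.] [788. -28. 225.]
130 45 [ 13.  42.  11. -39. -85.  40.] 61.0 T [661. 124. 157.] [781. 175. 402.] [752.  15. 299.]
150 30 [  14.   55.   27.  -39. -109.   50.] 45.0 T [707. 141. 125.] [876. 212. 333.] [857.  54. 225.]
150 45 [ 17.  47.  18. -31. -94.  50.] 54.0 T [686. 153. 157.] [805. 253. 386.] [808.  82. 299.]
```

```bash
sed -i 's/^Rg=.*/Rg=Rm(80,30,1);ut=Rg.T@[0,0,1]/; s/Rm(th,-e,-1,roll)/Rm(th,-e,1,roll)/' pour.py
python3 - <<'E'
from pour import *
qg,m,l=ik(np.array([591,207.5,48])-H*Rg[:,0],Rg,[-2,36,-10,-72,-65,41]);print(qg.round(1),m,l)
for th in(50,70,90,110):
  for e in(-20,-10,0,10):
    for roll in range(-180,180,10):
      G,Rt,u=pose(th,e,roll); el=np.degrees(np.arcsin(u[2]))
      if not -43<el<-32: continue
      q,m,l=min((ik(G-H*Rt[:,0],Rt,qg+[0,0,0,0,0,d]) for d in(0,-140,120)),key=lambda a:a[1])
      if m<1 and l>15: 
        print(th,e,roll,"el",el.round(),"ub",np.degrees(np.arctan2(u[1],u[0])).round(),"G",G.round(),q.round(),l.round(),"ang",np.degrees(R.from_matrix(Rg.T@Rt).magnitude()).round(),"w",[x.round() for x in wrist(q)])
_,p,R0=now();plan([580,150,260],Rg)
E
```

```text
[ -3.8  35.9 -10.2 -72.  -64.8  40.4] 1.1368683772161603e-13 48.1002131045907
50 10 -130 el -39.0 ub 171.0 G [475. 340. 126.] [  -6.   65.  -43. -120. -110. -124.] 15.0 ang 130.0 w [array([398., -39.,  13.]), array([251.,  73.,  65.])]
70 -20 -180 el -40.0 ub -110.0 G [461. 365. 126.] [   4.   26.  -32.  -99.  -61. -124.] 26.0 ang 176.0 w [array([508.,  32., 349.]), array([346.,  52., 247.])]
70 -20 -170 el -39.0 ub -121.0 G [465. 364. 126.] [   4.   26.  -31.  -99.  -61. -135.] 27.0 ang 166.0 w [array([512.,  31., 350.]), array([351.,  50., 247.])]
70 -20 -160 el -36.0 ub -132.0 G [470. 363. 125.] [   3.   26.  -31.  -98.  -61. -145.] 27.0 ang 156.0 w [array([516.,  31., 350.]), array([356.,  50., 247.])]
70 -20 -150 el -32.0 ub -141.0 G [475. 362. 124.] [   3.   26.  -30.  -98.  -61. -155.] 18.0 ang 146.0 w [array([521.,  31., 350.]), array([361.,  49., 246.])]
70 -20 150 el -32.0 ub -79.0 G [448. 372. 124.] [   4.   26.  -33. -100.  -61.  -92.] 25.0 ang 154.0 w [array([498.,  37., 342.]), array([334.,  59., 246.])]
70 -20 160 el -36.0 ub -88.0 G [452. 369. 125.] [   4.   26.  -33.
[... 4953 characters left out ...]
49.,  28., 187.])]
110 -10 150 el -41.0 ub -35.0 G [435. 356. 126.] [   8.   40.   -9.  -75.  -90. -100.] 50.0 ang 141.0 w [array([685.,  99., 310.]), array([555.,  28., 188.])]
110 0 130 el -34.0 ub -17.0 G [427. 352. 125.] [  6.  47.  -9. -78. -98. -74.] 50.0 ang 126.0 w [array([697.,  73., 232.]), array([548.,  19., 125.])]
110 0 140 el -42.0 ub -22.0 G [434. 352. 126.] [  6.  47.  -8. -78. -98. -85.] 50.0 ang 135.0 w [array([703.,  72., 236.]), array([555.,  19., 126.])]
110 10 130 el -39.0 ub -11.0 G [431. 348. 126.] [   5.   53.   -7.  -82. -106.  -70.] 52.0 ang 130.0 w [array([711.,  61., 160.]), array([550.,  20.,  64.])]
d [11.83   4.643 -8.448] w [  6.796 -18.612  -0.755] rows 16.6
```

```bash
python3 - <<'E'
from pour import *
plan([570,110,260],Rg)
E
```

```text
d [12.912  5.67  -9.152] w [  6.796 -18.612  -0.755] rows 16.6
```

Call:
{"method": "apply_moves", "body": {"deltas": [[12.9,5.7,-9.15,6.8,-18.6,-0.75,1],[12.9,5.7,-9.15,6.8,-18.6,-0.75,1],[12.9,5.7,-9.15,6.8,-18.6,-0.75,1],[12.9,5.7,-9.15,6.8,-18.6,-0.75,1],[12.9,5.7,-9.15,6.8,-18.6,-0.75,1]]}}

```text
t: 1.35
position: [527.8, 188.5, 332.4]
ee_rot: [-163.1, 68.7, -58.4]
force: [1.4, -0.9, -0.5]
grip_width: 85.4
```

```bash
python3 - <<'E'
from pour import *
o=now()[0];print(o["joints"].round(1));plan([570,110,260],Rg)
E
```

```text
[ 45.3  12.9 -31.9  26.1 -53.5 -47.8]
d [ 2.566  1.534 -7.907] w [  4.742 -12.93   -0.557] rows 11.5
```

Call:
{"method": "apply_moves", "body": {"deltas": [[2.57,1.53,-7.9,4.74,-12.9,-0.55,1],[2.57,1.53,-7.9,4.74,-12.9,-0.55,1],[2.57,1.53,-7.9,4.74,-12.9,-0.55,1],[2.57,1.53,-7.9,4.74,-12.9,-0.55,1],[2.57,1.53,-7.9,4.74,-12.9,-0.55,1]]}}

```text
t: 1.77
position: [546.1, -12.1, 339.3]
ee_rot: [-31.3, 74.0, 63.8]
force: [-0.5, -2.1, -1.0]
grip_width: 85.5
```

```bash
python3 - <<'E'
from pour import *
o=now()[0];print(o["joints"].round(1));plan([570,110,260],Rg)
E
```

```text
[ 13.9  10.  -17.6 -15.3 -52.9  -0.6]
d [-0.021  0.013 -0.401] w [ 2.762 -7.49  -0.324] rows 6.7
```

Call:
{"method": "apply_moves", "body": {"deltas": [[0,0,-0.4,2.76,-7.5,-0.32,1],[0,0,-0.4,2.76,-7.5,-0.32,1],[0,0,-0.4,2.76,-7.5,-0.32,1],[0,0,-0.4,2.76,-7.5,-0.32,1],[0,0,-0.4,2.76,-7.5,-0.32,1]]}}

```text
t: 2.18
position: [547.9, -21.6, 336.7]
ee_rot: [-4.0, 41.4, 80.1]
force: [-0.8, 0.1, -1.1]
grip_width: 85.6
```

```bash
python3 - <<'E'
from pour import *
o=now()[0];print(o["joints"].round(1));
g=np.array([591.5,207.5,48])
b=plan(g-110*Rg[:,0]+[0,0,15],Rg)
b=plan(g-95*Rg[:,0],Rg,b);b=plan(g,Rg,b);b=plan(g+[0,0,110],Rg,b)
E
```

```text
[ -5.4  15.4  -6.2 -51.6 -72.7  17.7]
d [ 3.858  0.164 -4.138] w [ 0.669 -1.9   -0.073] rows 3.4
d [ 0.9   0.   -0.52] w [0. 0. 0.] rows 0.6
d [ 3.8 -0.   0. ] w [0. 0. 0.] rows 2.3
d [-2.2    0.     3.811] w [0. 0. 0.] rows 2.6
```

Call:
{"method": "apply_moves", "body": {"deltas": [[3.86,0.16,-4.14,0.67,-1.9,-0.07,1],[3.86,0.16,-4.14,0.67,-1.9,-0.07,1],[3.86,0.16,-4.14,0.67,-1.9,-0.07,1],[3.86,0.16,-4.14,0.67,-1.9,-0.07,1],[3.86,0.16,-4.14,0.67,-1.9,-0.07,1]]}}

```text
t: 2.6
position: [549.4, -19.2, 189.0]
ee_rot: [0.7, 30.4, 80.4]
force: [-0.4, 0.2, -0.8]
grip_width: 85.4
```

```bash
python3 - <<'E'
from pour import *
o=now()[0];print(o["joints"].round(1));
g=np.array([591.5,207.5,48])
b=plan(g-100*Rg[:,0],Rg);b=plan(g,Rg)
save(get_image("side"),"s2",(180,80,420,260),3)
E
```

```text
[-11.5  30.1  -9.6 -64.7 -72.5  35.5]
d [ 0.619 -0.092 -0.269] w [-0.092 -0.06  -0.055] rows 0.4
d [ 4.619 -0.115 -0.244] w [-0.092 -0.06  -0.055] rows 2.8
```

View pics/s2.png

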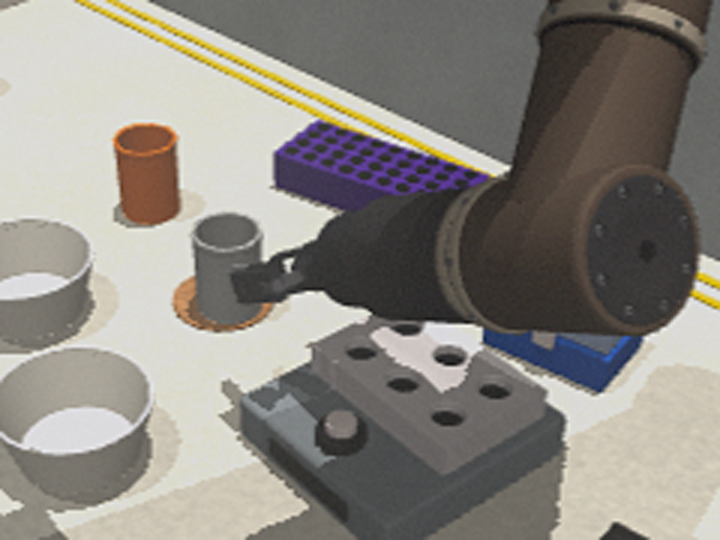

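The view shows the gripper lined up to the beaker's right side, with the wrist clear above the mill. I'll advance and grip.

Call:
{"method": "apply_moves", "body": {"deltas": [[1.5,-0.1,-0.24,-0.1,-0.06,-0.06,1],[3.0,-0.1,-0.24,-0.1,-0.06,-0.06,1],[4.0,-0.1,-0.24,-0.1,-0.06,-0.06,1],[4.62,-0.1,-0.24,-0.1,-0.06,-0.06,1],[4.62,-0.1,-0.24,-0.1,-0.06,-0.06,1]]}}

```text
t: 3.07
position: [570.3, 78.7, 131.5]
ee_rot: [-0.8, 29.9, 79.9]
force: [-0.2, -0.2, 0.0]
grip_width: 85.2
```

Call:
{"method": "apply_moves", "body": {"deltas": [[0,0,0,0,0,0,0.5],[0,0,0,0,0,0,0.5],[0,0,0,0,0,0,0.5],[0,0,0,0,0,0,0.5],[0,0,0,0,0,0,0.5]], "newtons": 50}}

```text
t: 3.48
position: [570.3, 75.3, 132.9]
ee_rot: [-0.9, 29.9, 79.6]
force: [-1.7, -0.5, 7.2]
grip_width: 63.5
```

```bash
python3 - <<'E'
from pour import *
o=now()[0];print(o["joints"].round(1),o["force"],o["moment"]);
b=plan([591.5,207.5,48],Rg)
E
```

```text
[ -3.8  35.3 -10.  -71.9 -64.9  40.3] [-1.71911593 -0.48070106  7.15906458] [-0.79407046  0.47970243  0.50499714]
d [ 0.144  0.088 -0.262] w [0.12  0.014 0.051] rows 0.2
```

Call:
{"method": "apply_moves", "body": {"deltas": [[-0.5,0,0.87,0,0,0,0.5],[-1.2,0,2.0,0,0,0,0.5],[-2.2,0,3.81,0,0,0,0.5],[-2.2,0,3.81,0,0,0,0.5],[-2.2,0,3.81,0,0,0,0.5]]}}

```text
t: 3.9
position: [569.7, 75.5, 246.0]
ee_rot: [-1.3, 30.0, 79.4]
force: [-0.8, 0.2, -1.3]
grip_width: 63.6
```

```bash
cat >> pour.py <<'E'
Tg=np.array([570.3,75.3,132.9]);Rgm=R.from_euler("xyz",[-.9,29.9,79.6],degrees=True).as_matrix()
Gp,Rp,up=pose(110,-10,150,76,22)
E
python3 - <<'E'
from pour import *
o=now()[0];print(o["joints"].round(1),o["force"],o["grip_width"]);
rv=R.from_matrix(Rg.T@Rp).as_rotvec()
Rh=(R.from_matrix(Rg)*R.from_rotvec(.5*rv)).as_matrix()
print(Gp,np.degrees(np.linalg.norm(rv)),[np.degrees(np.arcsin((R.from_matrix(Rg)*R.from_rotvec(f*rv)).as_matrix()@ut)[2]).round() for f in np.arange(.3,1.01,.1)])
q=o["joints"]
for f in np.arange(0,1.01,.2):
  M=(R.from_matrix(Rg)*R.from_rotvec(f*rv)).as_matrix();g=np.array([591,207,158])*(1-f)+f*(Gp+[0,0,30]);q,m,l=ik(g-H*M[:,0],M,q);print(f,q.round(),m.round(2),l.round(),[x.round() for x in wrist(q)])
b=plan(Gp+[0,0,50],Rh);b=plan(Gp,Rp,b)
E
```

```text
[ -2.3  24.4  -8.5 -67.7 -67.9  27.6] [-0.78661037  0.1649736  -1.25648792] 63.59607841603165
[427.27165503 362.13822996 126.34028047] 141.25517068569548 [np.float64(49.0), np.float64(36.0), np.float64(22.0), np.float64(9.0), np.float64(-4.0), np.float64(-17.0), np.float64(-29.0), np.float64(-41.0)]
0.0 [ -2.  25.  -9. -68. -68.  28.] 0.0 49.0 [array([640., -27., 482.]), array([538., -95., 335.])]
0.2 [  3.  25.  -8. -62. -70.  -6.] 0.0 50.0 [array([641.,  37., 497.]), array([555., -57., 354.])]
0.4 [  7.  26.  -6. -61. -75. -35.] 0.0 52.0 [array([654.,  79., 489.]), array([576., -26., 348.])]
0.6000000000000001 [  8.  30.  -5. -63. -82. -60.] 0.0 53.0 [array([671., 100., 458.]), array([588.,  -1., 317.])]
0.8 [  9.  33.  -6. -68. -87. -83.] 0.0 52.0 [array([681., 106., 408.]), array([580.,  18., 270.])]
1.0 [   9.   37.  -10.  -75.  -90. -103.] 0.0 49.0 [array([672., 103., 346.]), array([547.,  34., 218.])]
d [4.485 5.401 3.082] w [11.343  2.424  2.909] rows 10.0
d [ 1.41  -3.893 -0.049] w [11.179  2.39   2.807] rows 9.9
```

Call:
{"method": "apply_moves", "body": {"deltas": [[4.5,5.4,3.1,11.3,2.4,2.9,0.5],[4.5,5.4,3.1,11.3,2.4,2.9,0.5],[4.5,5.4,3.1,11.3,2.4,2.9,0.5],[4.5,5.4,3.1,11.3,2.4,2.9,0.5],[4.5,5.4,3.1,11.3,2.4,2.9,0.5]]}}

```text
t: 4.32
position: [456.5, 235.2, 250.1]
ee_rot: [40.4, 33.8, 92.2]
force: [0.0, -0.1, -2.0]
grip_width: 63.3
```

```bash
python3 - <<'E'
from pour import *
o=now()[0];print(o["joints"].round(1),o["grip_width"]);
rv=R.from_matrix(Rg.T@Rp).as_rotvec()
Rh=(R.from_matrix(Rg)*R.from_rotvec(.5*rv)).as_matrix()
b=plan(Gp+[0,0,50],Rh)
b=plan(Gp+[0,0,15],Rp,b)
E
```

```text
[ 17.5  17.7 -17.1 -67.5 -60.1 -16.3] 63.307905571494416
d [-0.184 -0.06   0.137] w [5.55  1.171 1.391] rows 4.9
d [ 1.108 -3.382  0.04 ] w [11.179  2.39   2.807] rows 9.9
```

Call:
{"method": "apply_moves", "body": {"deltas": [[-0.18,-0.06,0.14,5.55,1.17,1.4,0.5],[-0.18,-0.06,0.14,5.55,1.17,1.4,0.5],[-0.18,-0.06,0.14,5.55,1.17,1.4,0.5],[-0.18,-0.06,0.14,5.55,1.17,1.4,0.5],[-0.18,-0.06,0.14,5.55,1.17,1.4,0.5]]}}

```text
t: 4.73
position: [462.4, 230.4, 253.6]
ee_rot: [80.1, 30.1, 104.2]
force: [-0.2, -0.3, -1.9]
grip_width: 63.7
```

Call:
{"method": "apply_moves", "body": {"deltas": [[0.1,-0.4,0,1.12,0.24,0.28,0.5],[0.2,-0.8,0,2.24,0.48,0.56,0.5],[0.35,-1.1,0,3.36,0.72,0.84,0.5],[0.45,-1.4,0,4.48,0.96,1.12,0.5],[0.55,-1.7,0,5.6,1.2,1.4,0.5]]}}

```text
t: 5.15
position: [472.3, 223.3, 210.0]
ee_rot: [116.6, 20.9, 110.6]
force: [0.7, 0.3, -1.7]
grip_width: 63.4
```

```bash
python3 - <<'E'
from pour import *
o,p,R0=now();print(o["joints"].round(1),o["grip_width"],(p+H*R0[:,0]).round(),(R0@ut).round(2),Gp,up)
b=plan(Gp+[0,0,15],Rp);b=plan(Gp+[0,0,0],Rp,b)
i=get_image("scene");save(i,"sc3",(280,100,500,330),3)
E
```

```text
[ 12.5  30.1 -10.7 -68.9 -82.3 -75.7] 63.39254602197755 [422. 359. 155.] [ 0.94 -0.29 -0.18] [427.27165503 362.13822996 126.34028047] [ 0.61985427 -0.43699116 -0.65178173]
d [ 0.354 -1.388  0.923] w [5.58  1.196 1.405] rows 4.9
d [ 0.104 -0.295  0.512] w [0. 0. 0.] rows 0.4
```

View pics/sc3.png

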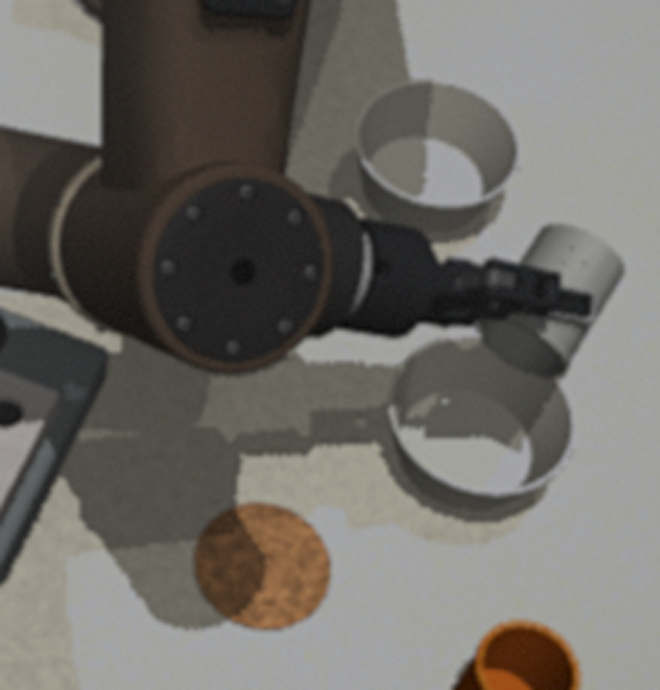

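The beaker is just past level with its mouth over the right bowl, and the coaster is clear at (368,289). I'll tip it further.

Call:
{"method": "apply_moves", "body": {"deltas": [[0.07,-0.28,0.18,1.12,0.24,0.28,0.5],[0.14,-0.56,0.37,2.24,0.48,0.56,0.5],[0.21,-0.84,0.55,3.36,0.72,0.84,0.5],[0.28,-1.1,0.74,4.48,0.96,1.12,0.5],[0.35,-1.4,0.92,5.6,1.2,1.4,0.5]]}}

```text
t: 5.62
position: [479.6, 219.1, 168.7]
ee_rot: [149.9, 10.0, 110.0]
force: [0.5, 0.1, -0.5]
grip_width: 63.1
```

Call:
{"method": "apply_moves", "body": {"deltas": [[0,0,0,0,0,0,0.5],[0,0,0,0,0,0,0.5],[0,0,0,0,0,0,0.5],[0,0,0,0,0,0,0.5],[0,0,0,0,0,0,0.5]]}}

```text
t: 6.03
position: [479.4, 219.7, 170.2]
ee_rot: [149.5, 10.1, 110.1]
force: [-0.2, 0.1, -0.7]
grip_width: 63.1
```

Call:
{"method": "apply_moves", "body": {"deltas": [[0,0,0,1,0,0,0.5],[0,0,0,1,0,0,0.5],[0,0,0,0,0,0,0.5],[0,0,0,0,0,0,0.5],[0,0,0,0,0,0,0.5]]}}

```text
t: 6.45
position: [479.4, 219.6, 169.6]
ee_rot: [149.7, 10.1, 110.1]
force: [-0.5, 0.8, -0.6]
grip_width: 63.1
```

```bash
python3 - <<'E'
from pour import *
o,p,R0=now();print(o["joints"].round(1),o["grip_width"],(p+H*R0[:,0]).round(),(R0@ut).round(2),o["force"])
i=get_image("scene");np.savez("pics/c.npz",**i);save(i,"sc4",(340,160,520,310),4)
# coaster
hsv=cv2.cvtColor(i["frame"],cv2.COLOR_RGB2HSV);P=pts(i)
m=(hsv[...,1]>60)&(hsv[...,0]<25)&(P[...,2]<8)&(np.hypot(P[...,0]-591,P[...,1]-207)<80)
c=P[m][:,:2].astype(np.float32);print("coaster",cv2.minEnclosingCircle(c),c.mean(0),len(c))
E
```

```text
[   8.9   38.1   -9.6  -74.9  -90.  -101. ] 63.10284970735915 [427. 363. 143.] [ 0.62 -0.44 -0.65] [-0.49013182  0.76425449 -0.56255377]
coaster ((593.0852661132812, 220.57687377929688), 50.569759368896484) [594.2376  221.23183] 1470
```

View pics/sc4.png

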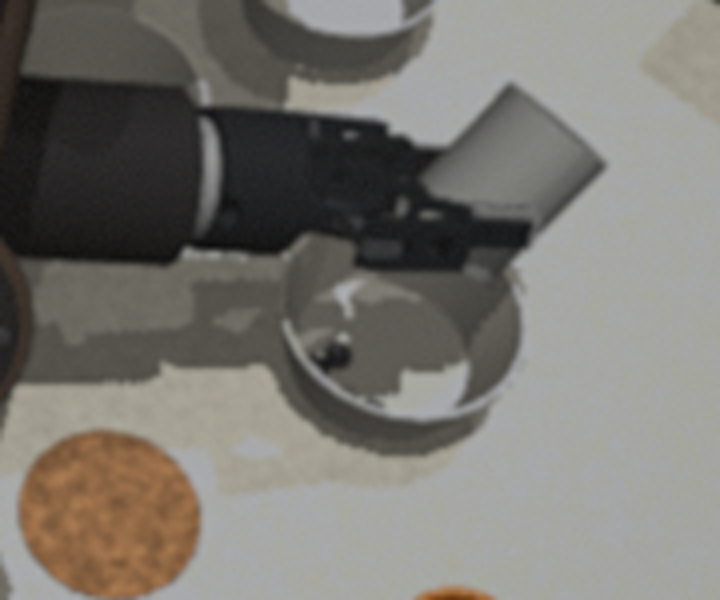

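Balls show in the bowl at about (423,248), and the wrist load dropped by about 1.4 N. The coaster centre is (593,220), so I'll set the beaker down centred there.

```bash
python3 - <<'E'
from pour import *
rv=R.from_matrix(Rg.T@Rp).as_rotvec()
Rh=(R.from_matrix(Rg)*R.from_rotvec(.5*rv)).as_matrix()
b=plan(Gp+[0,0,60],Rh)
b=plan(Tg+[1,12,110]+H*Rgm[:,0],Rgm,b)
E
```

```text
d [ 0.073  1.461 -3.606] w [-11.137  -2.393  -2.789] rows 9.8
d [-5.385 -4.539  2.151] w [-11.292  -2.424  -2.867] rows 10.0
```

Call:
{"method": "apply_moves", "body": {"deltas": [[0.07,1.46,-3.6,-11.1,-2.4,-2.8,0.5],[0.07,1.46,-3.6,-11.1,-2.4,-2.8,0.5],[0.07,1.46,-3.6,-11.1,-2.4,-2.8,0.5],[0.07,1.46,-3.6,-11.1,-2.4,-2.8,0.5],[0.07,1.46,-3.6,-11.1,-2.4,-2.8,0.5]]}}

```text
t: 6.92
position: [460.0, 232.4, 265.3]
ee_rot: [115.3, 21.3, 110.5]
force: [-0.1, 1.4, -1.2]
grip_width: 63.3
```

```bash
python3 - <<'E'
from pour import *
print(now()[0]["joints"].round(1))
b=plan(Tg+[1,12,110]+H*Rgm[:,0],Rgm)
E
```

```text
[ 13.9  23.9 -10.7 -68.7 -83.2 -80.7]
d [-6.19  -2.141  3.378] w [-16.68   -3.594  -4.212] rows 14.7
```

Call:
{"method": "apply_moves", "body": {"deltas": [[-2,-0.7,1.1,-5.5,-1.2,-1.4,0.5],[-3,-1,1.7,-5.5,-1.2,-1.4,0.5],[-4,-1.4,2.2,-5.5,-1.2,-1.4,0.5],[-5,-1.7,2.7,-5.5,-1.2,-1.4,0.5],[-6.2,-2.1,3.4,-5.5,-1.2,-1.4,0.5]]}}

```text
t: 7.33
position: [572.0, 86.4, 241.5]
ee_rot: [79.5, 30.4, 103.9]
force: [1.0, 1.2, -2.0]
grip_width: 63.5
```

Call:
{"method": "apply_moves", "body": {"deltas": [[0,0,0,-1.1,-0.24,-0.28,0.5],[0,0,0,-2.2,-0.48,-0.56,0.5],[0,0,0,-3.4,-0.7,-0.84,0.5],[0,0,0,-4.5,-0.96,-1.12,0.5],[0,0,0,-5.6,-1.2,-1.4,0.5]]}}

```text
t: 7.75
position: [571.6, 87.2, 241.1]
ee_rot: [39.3, 34.0, 91.7]
force: [0.4, 0.0, -1.4]
grip_width: 63.2
```

```bash
python3 - <<'E'
from pour import *
print(now()[0]["joints"].round(1),now()[0]["grip_width"])
b=plan(Tg+[1,12,80]+H*Rgm[:,0],Rgm)
b=plan(Tg+[1,12,1]+H*Rgm[:,0],Rgm,b)
E
```

```text
[  1.7  26.3  -5.4 -60.2 -72.9 -12.2] 63.19991827448308
d [ 0.636 -0.582 -0.729] w [-5.612 -1.217 -1.411] rows 5.0
d [ 1.575  0.043 -2.739] w [0. 0. 0.] rows 1.9
```

Call:
{"method": "apply_moves", "body": {"deltas": [[0.13,-0.12,-0.15,-1.1,-0.24,-0.28,0.5],[0.25,-0.23,-0.3,-2.2,-0.48,-0.56,0.5],[0.38,-0.35,-0.44,-3.4,-0.7,-0.84,0.5],[0.5,-0.46,-0.58,-4.5,-0.96,-1.12,0.5],[0.63,-0.58,-0.73,-5.6,-1.22,-1.41,0.5]]}}

```text
t: 8.17
position: [571.1, 87.5, 213.2]
ee_rot: [-0.9, 29.9, 79.6]
force: [-0.3, 0.6, -0.3]
grip_width: 63.3
```

```bash
python3 - <<'E'
from pour import *
o,p,R0=now();print(p.round(1),o["ee_rot"].round(1),o["grip_width"])
b=plan(Tg+[1,12,2]+H*Rgm[:,0],Rgm)
P=None
i=get_image("side");P=pts(i);fr=i["frame"].astype(int)
z=P[...,2];m=(z>70)&(np.hypot(P[...,0]-592,P[...,1]-219)<60)
# beaker lowest points & orientation
print("beaker rim/top z pct",np.percentile(z[m],[5,50,95,99]).round(1))
save(i,"s5",(200,90,320,200),5)
E
```

```text
[571.1  87.5 213.2] [-0.9 29.9 79.6] 63.272101435114415
d [ 1.555  0.031 -2.717] w [-0.006  0.003  0.001] rows 1.9
beaker rim/top z pct [ 89.1 142.7 171.  183.4]
```

View pics/s5.png

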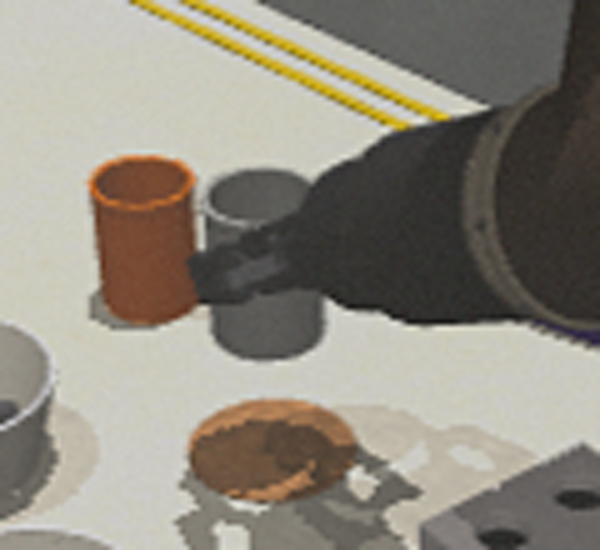

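The beaker is upright above the coaster. I'll lower it.

Call:
{"method": "apply_moves", "body": {"deltas": [[0.6,0,-1.0,0,0,0,0.5],[1.0,0.02,-1.8,0,0,0,0.5],[1.4,0.03,-2.4,0,0,0,0.5],[1.56,0.03,-2.7,0,0,0,0.5],[1.56,0.03,-2.7,0,0,0,0.5]]}}

```text
t: 8.63
position: [570.5, 87.4, 133.5]
ee_rot: [-0.1, 29.9, 79.9]
force: [0.3, 0.1, -0.9]
grip_width: 63.5
```

Call:
{"method": "apply_moves", "body": {"deltas": [[0.01,0,-0.02,0,0,0,0.5],[0.02,0,-0.04,0,0,0,0.5],[0.03,0,-0.05,0,0,0,0.5],[0.03,0,-0.05,0,0,0,0.5],[0.03,0,-0.05,0,0,0,0.5]]}}

```text
t: 9.05
position: [571.3, 87.4, 134.2]
ee_rot: [-0.6, 29.9, 79.7]
force: [0.1, -0.6, -1.3]
grip_width: 63.5
```

```bash
python3 - <<'E'
from pour import *
o,p,R0=now();print(p.round(1),o["ee_rot"].round(1),o["grip_width"],o["force"])
E
```

```text
[571.3  87.4 134.2] [-0.6 29.9 79.7] 63.46573660596917 [ 0.11595107 -0.59420496 -1.30808172]
```

Call:
{"method": "apply_moves", "body": {"deltas": [[0.02,0,-0.035,0,0,0,0.5],[0.04,0,-0.07,0,0,0,0.5],[0.04,0,-0.07,0,0,0,0.5],[0.04,0,-0.07,0,0,0,0.5]]}}

```text
t: 9.38
position: [571.4, 87.5, 132.4]
ee_rot: [-0.5, 29.8, 79.7]
force: [-1.2, -1.5, 5.0]
grip_width: 63.4
```

Call:
{"method": "apply_moves", "body": {"deltas": [[0.02,0,-0.035,0,0,0,0.5],[0.04,0,-0.07,0,0,0,0.5],[0.04,0,-0.07,0,0,0,0.5],[0.04,0,-0.07,0,0,0,0.5]]}}

```text
t: 9.72
position: [571.5, 87.6, 132.0]
ee_rot: [-0.6, 29.7, 79.7]
force: [-2.4, -4.8, 16.3]
grip_width: 63.7
```

```bash
python3 - <<'E'
from pour import *
o,p,R0=now();print(p.round(1),o["ee_rot"].round(1),o["grip_width"],o["force"])
E
```

```text
[571.5  87.6 132. ] [-0.6 29.7 79.7] 63.66751722423676 [-2.4028908  -4.82772755 16.27883681]
```

Call:
{"method": "apply_moves", "body": {"deltas": [[-0.03,0,0.05,0,0,0,0.5],[-0.03,0,0.05,0,0,0,0.5],[-0.03,0,0.05,0,0,0,1],[-0.03,0,0.05,0,0,0,1],[-0.03,0,0.05,0,0,0,1]]}}

```text
t: 10.13
position: [571.1, 87.3, 130.7]
ee_rot: [-0.5, 30.0, 79.7]
force: [0.1, -0.8, -0.6]
grip_width: 85.5
```

Call:
{"method": "apply_moves", "body": {"deltas": [[0,0,0,0,0,0,1],[-1,0,0,0,0,0,1],[-2,0,0,0,0,0,1],[-3,0,0,0,0,0,1],[-4.4,0,0,0,0,0,1]]}}

```text
t: 10.55
position: [553.6, -6.3, 185.3]
ee_rot: [-0.4, 29.9, 79.8]
force: [0.1, -0.8, -0.2]
grip_width: 85.2
```

```bash
python3 - <<'E'
from pour import *
o,p,R0=now();print(p.round(1),o["ee_rot"].round(1),o["grip_width"],o["force"],o["joints"].round(1))
i=get_image("scene");np.savez("pics/d.npz",**i);P=pts(i);z=P[...,2]
m=(z>82)&(z<92)&(np.hypot(P[...,0]-592,P[...,1]-217)<60);print(cv2.minEnclosingCircle(P[m][:,:2].astype(np.float32)))
save(i,"sc6",(340,180,480,310),5)
E
```

```text
[553.6  -6.3 185.3] [-0.4 29.9 79.8] 85.21083035798651 [ 0.09181177 -0.774763   -0.18888027] [-10.6  30.4  -9.7 -66.  -71.6  36.6]
((594.387939453125, 220.67356872558594), 34.64702606201172)
```

View pics/sc6.png

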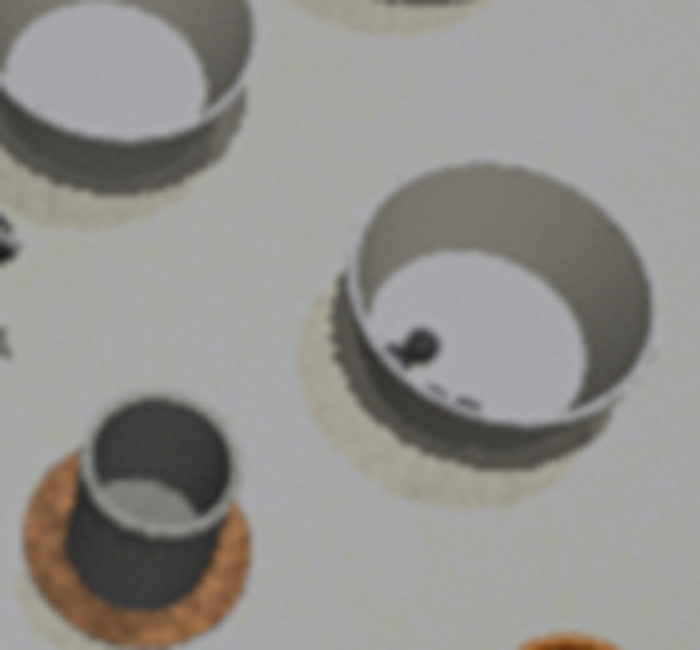

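The empty beaker stands centred on the coaster, and the balls are in the right bowl at about (424,250). Now the pucks. I'll work out a tool-down pose and look with the wrist camera.

```bash
cat >> kin.py <<'E'
def Dn(a):
    "tool down, jaw (tool y) at world angle a"
    a=np.radians(a);x=np.array([0,0,-1.]);y=np.array([np.cos(a),np.sin(a),0]);return np.c_[x,y,np.cross(x,y)]
E
python3 - <<'E'
from kin import *
q0=now()[0]["joints"]
for a in(-6.5,83.5,173.5,-96.5):
  for g in([560,-40,80],[512,-352,20],[580,-350,20],[438,-287,20],[567,15,200],[496,-30,80]):
    T=np.array(g)-H*Dn(a)[:,0]
    s=min((ik(T,Dn(a),q) for q in(q0,[0,30,-10,0,-60,0],[-30,30,-10,0,-60,-100],[0,30,-10,0,-60,100])),key=lambda s:s[1])
    print(a,g,s[0].round(),s[1].round(2),s[2].round(),[x.round() for x in wrist(s[0])])
plan([540,-120,265],Dn(83.5));plan([540,-120,265],Dn(-96.5))
E
```

```text
-6.5 [560, -40, 80] [ 16.  20. -26.  -0. -45. 158.] 0.0 16.0 [array([507., 145., 435.]), array([560., -40., 435.])]
-6.5 [512, -352, 20] [ -17.   29.  -21.   -0.  -41. -170.] 0.0 4.0 [array([ 566., -168.,  375.]), array([ 512., -352.,  375.])]
-6.5 [580, -350, 20] [ -15.   33.  -13.   -0.  -45. -172.] 0.0 2.0 [array([ 628., -164.,  375.]), array([ 580., -350.,  375.])]
-6.5 [438, -287, 20] [ -12.   22.  -33.   -1.  -35. -174.] 1.48 0.0 [array([ 479., -102.,  376.]), array([ 437., -289.,  375.])]
-6.5 [567, 15, 200] [ 21.  13. -17.  -0. -60. 152.] 0.0 21.0 [array([497., 194., 555.]), array([567.,  15., 555.])]
-6.5 [496, -30, 80] [ 19.  14. -34.   0. -42. 154.] 0.0 19.0 [array([433., 151., 435.]), array([496., -30., 435.])]
83.5 [560, -40, 80] [  16.   20.  -26.   -0.  -45. -112.] 0.0 32.0 [array([507., 145., 435.]), array([560., -40., 435.])]
83.5 [512, -352, 20] [-17.  29. -21.  -0. -41. -80.] 0.0 38.0 [array([ 566., -168.,  375.]), array([ 512., -352.,  375.])]
83.5 [580, -350, 20] [-15.  33. -13.  -0. -45. -82.] 0.0 44.0 [array([ 628., -164.,  375.]), array([ 580., -350.,  375.])]
[... 1227 characters left out ...]
7.  29. -21.   0. -41. 100.] 0.0 38.0 [array([ 566., -168.,  375.]), array([ 512., -352.,  375.])]
-96.5 [580, -350, 20] [-15.  33. -13.  -0. -45.  98.] 0.0 44.0 [array([ 628., -164.,  375.]), array([ 580., -350.,  375.])]
-96.5 [438, -287, 20] [-12.  22. -34.   0. -34.  95.] 0.0 25.0 [array([477., -99., 375.]), array([ 438., -287.,  375.])]
-96.5 [567, 15, 200] [ 21.  13. -17.   0. -60.  62.] 0.0 41.0 [array([497., 194., 555.]), array([567.,  15., 555.])]
-96.5 [496, -30, 80] [ 19.  14. -34.   0. -42.  64.] 0.0 24.0 [array([433., 151., 435.]), array([496., -30., 435.])]
d [-8.4   -0.309  5.802] w [13.026  8.025 -7.406] rows 14.2
d [-8.4   -0.309  5.802] w [-13.96    7.509   8.137] rows 14.9
```

```bash
python3 - <<'E'
from kin import *
plan([540,-150,265],Dn(173.5))
E
```

```text
d [-9.421 -0.518  5.207] w [-0.48   9.976  0.4  ] rows 8.4
```

Call:
{"method": "apply_moves", "body": {"deltas": [[-9.4,-0.5,5.2,-0.48,10,0.4,0.5],[-9.4,-0.5,5.2,-0.48,10,0.4,0.5],[-9.4,-0.5,5.2,-0.48,10,0.4,0.5],[-9.4,-0.5,5.2,-0.48,10,0.4,0.5],[-9.4,-0.5,5.2,-0.48,10,0.4,0.5]]}}

```text
t: 11.02
position: [543.6, -114.8, 367.0]
ee_rot: [-1.7, 66.0, 80.5]
force: [-0.4, -0.7, -2.0]
grip_width: 42.6
```

```bash
python3 - <<'E'
from kin import *
plan([540,-150,265],Dn(173.5))
E
```

```text
d [-2.5   -0.077 -0.438] w [-0.208  3.991  0.165] rows 3.4
```

Call:
{"method": "apply_moves", "body": {"deltas": [[-2.5,-0.08,-0.44,-0.21,4,0.17,0.5],[-2.5,-0.08,-0.44,-0.21,4,0.17,0.5],[-2.5,-0.08,-0.44,-0.21,4,0.17,0.5],[-2.5,-0.08,-0.44,-0.21,4,0.17,0.5],[-2.5,-0.08,-0.44,-0.21,4,0.17,0.5]]}}

```text
t: 11.43
position: [539.7, -148.4, 416.3]
ee_rot: [54.9, 89.7, 138.6]
force: [-0.9, 0.6, -0.4]
grip_width: 42.6
```

```bash
python3 - <<'E'
from kin import *
o,p,R0=now();print(p.round(1),o["ee_rot"].round(2),R0.round(3).tolist())
i=get_image("wrist");np.savez("pics/w1.npz",**i);save(i,"w1");print(i["fovy"],i["cx"],i["cy"],np.linalg.inv(i["view"]).round(3).tolist())
E
```

```text
[ 539.7 -148.4  416.3] [ 54.93  89.72 138.65] [[-0.004, -0.994, 0.109], [0.003, 0.109, 0.994], [-1.0, 0.004, 0.003]]
65.70646984690485 273.70107015989475 209.89368896692855 [[-0.994, 0.105, 0.031, 531.845], [0.11, 0.94, 0.324, -231.344], [0.005, 0.325, -0.946, 385.579], [0.0, 0.0, 0.0, 1.0]]
```

View pics/w1.png

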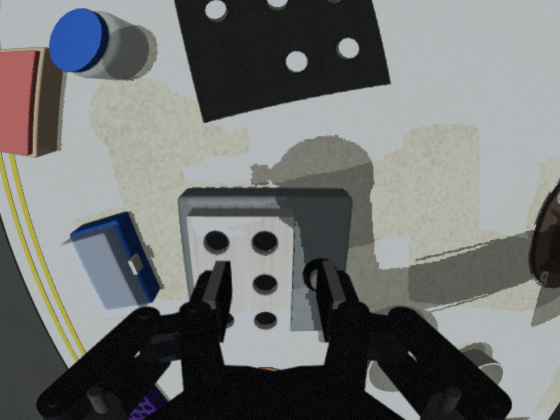

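The wrist view shows the mat at the top, with pucks at (216,10), (348,48), (297,61) and two cut off. The block's pockets are at (216,241), (265,241), (265,283) and (265,320). Next I'll measure both from rays.

```bash
cat >> h.py <<'E'
def wray(im,uv,z):
    F=f(im);uv=np.atleast_2d(uv);d=(uv-[im["cx"],im["cy"]]);r=np.hypot(*d.T);th=r/F
    c=np.c_[d*(np.sin(th)/np.maximum(r,1e-9))[:,None],np.cos(th)]
    M=np.linalg.inv(im["view"]);w=c@M[:3,:3].T;o=M[:3,3]
    return (o+w*((z-o[2])/w[:,2])[:,None])[:,:2]
def circles(im,mask,z,dia,tol=.2):
    "blobs of mask whose outline, cast on plane z, is a circle of about dia"
    out=[]
    for c in cv2.findContours(mask.astype(np.uint8),cv2.RETR_LIST,cv2.CHAIN_APPROX_NONE)[0]:
        c=c[:,0,:].astype(float)
        if len(c)<12 or c[:,1].min()<2 or c[:,0].min()<2: continue
        w=wray(im,c,z).astype(np.float32); (x,y),s,_=cv2.fitEllipse(w)
        if abs(np.mean(s)/dia-1)<tol and min(s)/max(s)>.7: out.append([x,y,s[0],s[1],*c.mean(0)])
    return np.array(out).round(1)
E
python3 - <<'E'
from h import *
i=dict(np.load("pics/w1.npz"));g=i["frame"].mean(-1)
for t in(60,80):print("pockets",t);print(circles(i,g<t,73,28))
for t in(130,):print("pucks",t);print(circles(i,g>t,19,24))
print(g[241,216],g[225,240],g[61,297],g[80,250])
E
```

```text
pockets 60
[[ 555.8  -90.5   22.    24.8  264.   241.4]
 [ 607.   -96.4   21.8   24.8  216.   241.1]
 [ 454.  -278.7   22.1   24.   347.7   48. ]]
pockets 80
[[567.9  13.8  24.4  25.3 265.  319.9]
 [561.9 -37.7  24.5  26.  264.9 284. ]
 [556.1 -89.2  25.5  26.  264.2 242.3]
 [607.4 -95.2  25.1  25.8 215.7 241.9]]
pucks 130
[[ 500.4 -275.    21.9   22.5  296.3   61.1]
 [ 440.  -287.    21.9   22.2  348.4   47.5]]
15.0 174.0 183.0 26.333333333333332
```

Call:
{"method": "apply_moves", "body": {"deltas": [[2,1,-6.8,0,0,0,0.5],[2,1,-6.8,0,0,0,0.5],[2,1,-6.8,0,0,0,0.5],[2,1,-6.8,0,0,0,0.5],[2,1,-6.8,0,0,0,0.5]]}}

```text
t: 11.9
position: [494.3, -319.0, 363.1]
ee_rot: [36.8, 89.4, 120.1]
force: [0.6, 0.5, -0.1]
grip_width: 42.4
```

```bash
python3 - <<'E'
from kin import *
o,p,R0=now();print(p.round(1))
i=get_image("wrist");save(i,"w2");g=i["frame"].mean(-1)
c=circles(i,g>130,19,24);print(c)
plan([500.4,-275,90],Dn(173.5))
E
```

```text
[ 494.3 -319.   363.1]
[[ 500.3 -275.3   22.9   23.   271.8  225.8]
 [ 440.1 -287.5   21.7   22.1  328.5  208.4]
 [ 582.8 -348.2   23.    23.1  182.   167.5]
 [ 513.  -352.8   22.7   23.2  249.7  153.7]
 [ 446.1 -358.5   22.4   22.8  317.3  140.3]]
d [ 4.744 -0.068  1.746] w [-0.032  0.077 -0.064] rows 3.0
```

Call:
{"method": "apply_moves", "body": {"deltas": [[4,-0.07,1.75,-0.03,0.08,-0.06,0.5],[4.74,-0.07,1.75,-0.03,0.08,-0.06,0.5],[4.74,-0.07,1.75,-0.03,0.08,-0.06,0.5],[4.74,-0.07,1.75,-0.03,0.08,-0.06,0.5],[4.74,-0.07,1.75,-0.03,0.08,-0.06,0.5]]}}

```text
t: 12.37
position: [502.1, -271.0, 245.6]
ee_rot: [135.1, 89.9, -141.1]
force: [-0.2, -0.3, 0.7]
grip_width: 43.2
```

```bash
python3 - <<'E'
from kin import *
o,p,R0=now();print(p.round(1),o["ee_rot"])
plan([500.3,-275.3,31],Dn(173.5))
E
```

```text
[ 502.1 -271.   245.6] [ 135.11447669   89.85714235 -141.11441183]
d [ 2.395  0.047 -0.176] w [ 0.045 -0.017 -0.017] rows 1.4
```

Call:
{"method": "apply_moves", "body": {"deltas": [[0.6,0.05,-0.18,0.04,0,0,0.5],[1.2,0.05,-0.18,0.04,0,0,0.5],[1.8,0.05,-0.18,0.04,0,0,0.5],[2.4,0.05,-0.18,0.04,0,0,0.5],[2.4,0.05,-0.18,0.04,0,0,0.5]]}}

```text
t: 12.78
position: [501.2, -276.5, 187.2]
ee_rot: [-133.4, 89.8, -49.9]
force: [0.1, 0.7, -0.3]
grip_width: 43.0
```

```bash
python3 - <<'E'
from kin import *
o,p,R0=now();print(p.round(1),o["ee_rot"],o["force"])
plan([500.3,-275.3,30],Dn(173.5))
i=get_image("side");save(i,"s7",(330,220,450,340),5)
P=pts(i);
E
```

```text
[ 501.2 -276.5  187.2] [-133.37338779   89.79011316  -49.91051158] [ 0.12126074  0.719608   -0.30681236]
d [0.101 0.04  0.045] w [-0.006 -0.024  0.025] rows 0.1
```

View pics/s7.png

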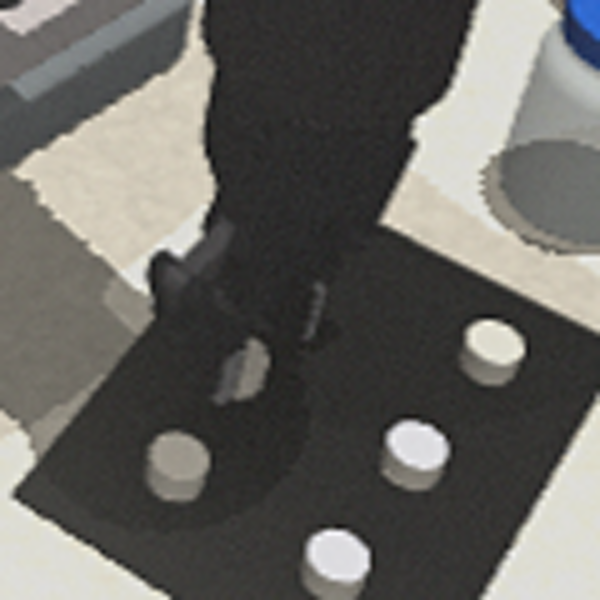

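Call:
{"method": "apply_moves", "body": {"deltas": [[0.12,0.04,0.05,0,0,0,0.5],[0.12,0.04,0.05,0,0,0,0.5],[0.12,0.04,0.05,0,0,0,0.2],[0.12,0.04,0.05,0,0,0,0.2],[0.12,0.04,0.05,0,0,0,0.2]], "newtons": 30}}

```text
t: 13.25
position: [500.5, -274.7, 185.7]
ee_rot: [-127.2, 89.7, -43.7]
force: [-0.4, 1.2, 5.8]
grip_width: 22.0
```

```bash
python3 - <<'E'
from kin import *
o,p,R0=now();print(p.round(1),o["grip_width"],o["force"])
M=None
i=get_image("side");save(i,"s8",(330,220,450,340),5)
Mi=np.linalg.inv(i["view"]);d=Mi[:3,:3]@[(374.4-i["cx"])/f(i),(300-i["cy"])/f(i),1];k=(480-Mi[0,3])/d[0];print("tip ray",(Mi[:3,3]+k*d).round(1))
E
```

```text
[ 500.5 -274.7  185.7] 22.011181649874892 [-0.44540382  1.23410466  5.75527787]
tip ray [ 480.  -281.9   11.4]
```

View pics/s8.png

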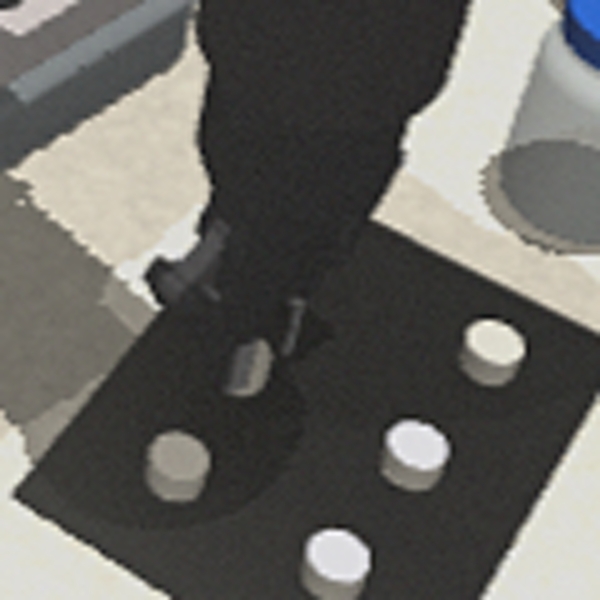

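The puck is gripped at 22 mm. I'll lift it and park the camera straight above the block, to measure the pockets without parallax.

Call:
{"method": "apply_moves", "body": {"deltas": [[-1.5,0,0,0,0,0,0.2],[-3,0,0,0,0,0,0.2],[-4.5,0,0,0,0,0,0.2],[-6,0,0,0,0,0,0.2],[-7,0,0,0,0,0,0.2]]}}

```text
t: 13.72
position: [499.8, -274.1, 364.1]
ee_rot: [-119.1, 89.5, -35.5]
force: [1.2, -0.2, -0.9]
grip_width: 21.6
```

```bash
python3 - <<'E'
from kin import *
o,p,R0=now();print(p.round(1),o["grip_width"],o["force"])
plan([586,45,245],Dn(173.5))
E
```

```text
[ 499.8 -274.1  364.1] 21.56128855997722 [ 1.17205963 -0.23149258 -0.89642314]
d [-1.463 -2.006 13.063] w [ 0.01  -0.04   0.071] rows 8.0
```

Call:
{"method": "apply_moves", "body": {"deltas": [[-0.3,-0.4,1.65,0,0,0,0.2],[-0.5,-0.8,3.3,0,0,0,0.2],[-0.8,-1.0,4.9,0,0,0,0.2],[-1.1,-1.3,6.5,0,0,0,0.2],[-1.4,-1.5,8.1,0,0,0,0.2]]}}

```text
t: 14.13
position: [559.4, -75.9, 394.9]
ee_rot: [-125.4, 89.7, -41.9]
force: [0.9, -0.8, -0.6]
grip_width: 21.7
```

Call:
{"method": "apply_moves", "body": {"deltas": [[0,-0.2,1.6,0,0,0,0.2],[0,-0.4,3.3,0,0,0,0.2],[0,-0.5,5,0,0,0,0.2],[0,-0.5,5,0,0,0,0.2],[0,-0.5,5,0,0,0,0.2]]}}

```text
t: 14.55
position: [586.0, 47.5, 393.5]
ee_rot: [-136.5, 89.8, -52.8]
force: [0.1, 0.4, -0.5]
grip_width: 22.5
```

```bash
python3 - <<'E'
from kin import *
o,p,R0=now();print(p.round(1),o["grip_width"],o["force"])
i=get_image("wrist");np.savez("pics/w3.npz",**i);save(i,"w3");g=i["frame"].mean(-1)
print(np.linalg.inv(i["view"])[:3,3])
for t in(60,90,120):print(t);print(circles(i,g<t,73,28))
print("button");print(circles(i,g>130,67,26,.25))
E
```

```text
[586.   47.5 393.5] 22.496664871357396 [ 0.07177392  0.38936687 -0.45083151]
[578.42698459 -35.59712242 363.29281579]
60
[[567.9  14.1  24.5  25.3 292.  157.6]
 [619.    7.9  23.9  25.1 234.7 157.2]
 [499.7 -29.7  26.4  27.6 362.2 103.6]
 [562.3 -36.9  24.3  24.8 292.5 100.6]
 [612.8 -42.8  24.3  24.6 234.5 100.8]
 [607.1 -93.7  24.1  24.4 234.7  44.1]
 [556.3 -88.   24.7  24.8 293.   42.5]]
90
[[567.4  15.   26.1  27.8 292.6 158.6]
 [619.5   8.4  25.8  26.5 234.6 158.1]
 [499.3 -29.8  25.7  25.9 362.5 103.5]
 [562.1 -37.   25.6  25.8 292.9 100.5]
 [613.4 -43.   25.8  26.4 234.2 100.7]
 [607.5 -94.3  25.9  26.4 234.1  43.6]
 [556.1 -88.6  25.8  26.8 293.2  43.3]]
120
[[619.6   8.6  27.   27.5 234.4 158.1]
 [499.2 -29.7  24.9  25.1 362.7 103.7]
 [561.9 -37.1  26.8  27.3 293.1 100.4]
 [613.5 -43.1  27.   27.1 233.8 100.5]
 [556.1 -88.6  26.9  27.5 293.1  43.4]
 [607.5 -94.5  27.   27.3 233.9  43.7]]
button
[[620.4   9.5  29.7  30.1 234.4 158.1]
 [497.4 -29.6  23.4  23.5 362.8 103.7]
 [561.5 -37.2  29.1  29.9 292.9 100.2]
 [614.2 -43.3  29.3  29.9 234.  100.5]
 [555.5 -89.8  29.5  29.9 293.3  43. ]
 [608.1 -95.7  29.7  29.9 233.8  43.6]]
```

View pics/w3.png

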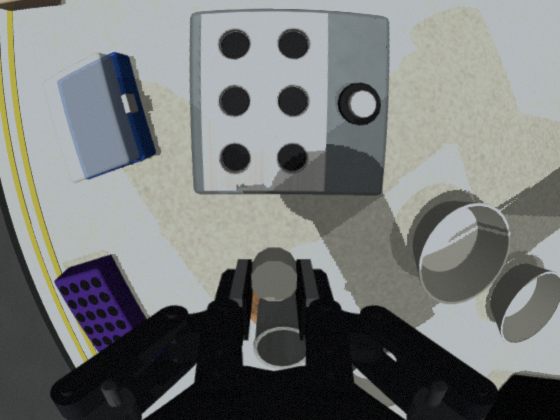

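The view shows all six pockets in rows (234/293, 43/100/158), the button at (362,104), and the held puck between the fingers at (273,268). I'll check the puck against the tool axis.

```bash
python3 - <<'E'
from kin import *
i=dict(np.load("pics/w3.npz"));g=i["frame"].mean(-1)
print(g[235:315:4,273].round(0).astype(int),g[268,240:306:3].round(0).astype(int))
# top/bottom/left/right edge extents at z=227
for z in(220,227,234):
  print(z,wray(i,[[273,247],[273,268],[252,268],[294,268]],z).round(1).tolist())
plan([556.1,-88.6,130],Dn(173.5))
E
```

```text
[175 173 173 121  71  69  73 103 101 102 100 103 102 103 102 101 130  54
  50  51] [ 46  50  40   2  49  82 102 101 104 102 103 103 103 101 104 103  99 103
  67   6   2  53]
220 [[586.4, 31.3], [587.7, 42.9], [598.2, 41.8], [577.2, 44.1]]
227 [[586.0, 28.0], [587.2, 39.1], [597.2, 38.0], [577.3, 40.2]]
234 [[585.6, 24.8], [586.8, 35.2], [596.2, 34.3], [577.4, 36.3]]
d [ 4.368  0.595 -5.471] w [ 0.025 -0.03   0.026] rows 4.2
```

```bash
python3 - <<'E'
from kin import *
i=dict(np.load("pics/w3.npz"));g=i["frame"].mean(-1)
print(g[255:306,273].round(0).astype(int).tolist());print(g[280,245:302].round(0).astype(int).tolist())
for z in(222,227,232):
  print(z,wray(i,[[273,261],[273,298],[273,279.5],[255,280],[291,280]],z).round(1).tolist())
E
```

```text
[69, 72, 72, 73, 73, 74, 93, 105, 103, 105, 102, 101, 101, 103, 105, 102, 102, 102, 102, 102, 100, 101, 102, 103, 103, 102, 103, 103, 102, 100, 103, 103, 103, 101, 102, 103, 102, 102, 102, 102, 101, 104, 122, 130, 130, 124, 79, 55, 54, 55, 51]
[19, 12, 1, 3, 9, 19, 54, 91, 102, 103, 103, 102, 104, 105, 100, 102, 102, 102, 101, 102, 101, 102, 102, 102, 101, 100, 100, 103, 102, 101, 101, 103, 103, 101, 102, 101, 102, 101, 101, 102, 102, 100, 102, 102, 103, 100, 103, 100, 102, 104, 101, 88, 28, 7, 0, 5, 17]
222 [[587.1, 37.9], [589.6, 59.7], [588.3, 48.4], [597.4, 47.8], [579.3, 49.7]]
227 [[586.8, 35.3], [589.2, 56.3], [588.0, 45.4], [596.7, 44.8], [579.3, 46.7]]
232 [[586.5, 32.7], [588.8, 52.9], [587.6, 42.5], [596.0, 41.9], [579.3, 43.7]]
```

```bash
cat > pk.py <<'E'
from kin import *
D0=Dn(173.5)
POCK=dict(p0=(554.3,-88.8),p1=(560.2,-37.2),p2=(566.1,14.4),p3=(606,-94.6),p4=(611.9,-43),p5=(617.8,8.6))
def go(xy,Tz):
    o,p,R0=now();print(p.round(1),"G",(p+H*R0[:,0]).round(1),"w",round(o["grip_width"],1),"F",o["force"].round(1))
    return plan([*xy,Tz-H],D0)
E
python3 -c "
from pk import *
go(POCK['p0'],280)"
```

```text
[585.8  46.1 393.5] G [586.1  45.5 238.8] w 21.7 F [-0.7 -0.3 -0.3]
d [ 4.556  0.666 -5.486] w [ 0.025 -0.03   0.026] rows 4.3
```

Call:
{"method": "apply_moves", "body": {"deltas": [[1,0.3,-1.6,0,0,0,0.2],[2,0.5,-3.2,0,0,0,0.2],[3.5,0.67,-4.5,0,0,0,0.2],[4.56,0.67,-5.49,0,0,0,0.2],[4.56,0.67,-5.49,0,0,0,0.2]]}}

```text
t: 15.02
position: [550.8, -94.0, 276.2]
ee_rot: [145.9, 89.7, -130.8]
force: [-1.1, 0.3, -1.4]
grip_width: 22.2
```

Call:
{"method": "apply_moves", "body": {"deltas": [[0,0,0,0,0,0,0.2],[0,0,0,0,0,0,0.2]]}}

```text
t: 15.18
position: [553.7, -91.4, 279.8]
ee_rot: [-149.4, 89.8, -66.0]
force: [-0.1, 0.7, 0.2]
grip_width: 21.9
```

```bash
python3 -c "
from pk import *
go(POCK['p0'],257);go(POCK['p0'],251)"
```

```text
[553.7 -91.4 279.8] G [554.  -92.  125.1] w 21.9 F [-0.1  0.7  0.2]
d [ 0.912 -0.009  0.111] w [-0.022 -0.035  0.021] rows 0.6
[553.7 -91.4 279.8] G [554.  -92.  125.1] w 21.9 F [-0.1  0.7  0.2]
d [ 1.152 -0.009  0.112] w [-0.022 -0.035  0.021] rows 0.7
```

Call:
{"method": "apply_moves", "body": {"deltas": [[0.35,0,0.05,0,0,0,0.2],[0.7,0,0.05,0,0,0,0.2],[0.7,0,0.05,0,0,0,0.2],[0.7,0,0.05,0,0,0,0.2],[0.7,0,0.05,0,0,0,0.2]]}}

```text
t: 15.6
position: [554.5, -88.0, 262.5]
ee_rot: [-134.2, 89.7, -50.6]
force: [0.1, 1.2, -0.4]
grip_width: 21.6
```

```bash
python3 -c "
from pk import *
go(POCK['p0'],257);get_image('side');go(POCK['p0'],257);get_image('side');go(POCK['p0'],251)"
```

```text
[554.5 -88.  262.5] G [555.  -88.6 107.8] w 21.6 F [ 0.1  1.2 -0.4]
d [ 0.221  0.007 -0.031] w [ 0.014 -0.03   0.031] rows 0.1
[554.6 -88.1 262.6] G [555.  -88.6 107.9] w 21.8 F [-0.6 -0.  -0.8]
d [ 0.226  0.008 -0.028] w [ 0.013 -0.03   0.033] rows 0.1
[554.5 -88.2 262.7] G [555.  -88.7 108. ] w 21.6 F [-0.3  0.1  0.1]
d [ 0.467  0.008 -0.024] w [ 0.011 -0.029  0.034] rows 0.3
```

Call:
{"method": "apply_moves", "body": {"deltas": [[0.1,0.01,-0.02,0.01,-0.03,0.03,0.2],[0.22,0.01,-0.02,0.01,-0.03,0.03,0.2],[0.22,0.01,-0.02,0.01,-0.03,0.03,0.2],[0.22,0.01,-0.02,0.01,-0.03,0.03,0.2]]}}

```text
t: 16.03
position: [553.9, -89.1, 256.5]
ee_rot: [102.2, 90.0, -174.3]
force: [0.0, 0.0, 0.1]
grip_width: 21.9
```

Call:
{"method": "apply_moves", "body": {"deltas": [[0.06,0,0,0,0,0,0.2],[0.12,0,0,0,0,0,0.2],[0.12,0,0,0,0,0,0.2]]}}

```text
t: 16.28
position: [553.8, -89.1, 253.4]
ee_rot: [96.9, 90.0, -179.6]
force: [0.2, -0.1, -0.8]
grip_width: 21.7
```

Call:
{"method": "apply_moves", "body": {"deltas": [[0.06,0,0,0,0,0,0.2],[0.12,0,0,0,0,0,0.2],[0.12,0,0,0,0,0,0.2]]}}

```text
t: 16.53
position: [553.9, -89.1, 250.4]
ee_rot: [96.8, 90.0, -179.7]
force: [0.1, 0.9, -1.1]
grip_width: 21.9
```

```bash
python3 -c "
from pk import *
go(POCK['p0'],250)"
```

```text
[553.9 -89.1 250.4] G [553.8 -89.1  95.7] w 21.9 F [ 0.1  0.9 -1.1]
d [ 0.018 -0.016  0.013] w [-0.007 -0.001 -0.006] rows 0.0
```

The puck entered the pocket with no contact force, 5 mm in. I'll release it, rise and go back for puck B.

Call:
{"method": "apply_moves", "body": {"deltas": [[0,0,0,0,0,0,0.42],[0,0,0,0,0,0,0.42],[0,0,0,0,0,0,0.42],[-1.5,0,0,0,0,0,0.42],[-4,0,0,0,0,0,0.42]]}}

```text
t: 16.95
position: [553.0, -89.2, 328.2]
ee_rot: [103.2, 89.6, -173.3]
force: [1.5, 0.4, 0.3]
grip_width: 35.8
```

```bash
python3 - <<'E'
from pk import *
i=get_image("wrist");F=f(i)
M=i["view"];c=(M@[555.9,-88.8,79,1])[:3];th=np.arctan2(np.hypot(c[0],c[1]),c[2]);uv=np.array([i["cx"],i["cy"]])+c[:2]/np.hypot(*c[:2])*th*F
print(uv);x,y=uv.astype(int);save(i,"w4",(max(x-70,0),max(y-60,0),min(x+70,560),min(y+60,420)),4)
go((439,-287.2),300)
E
```

```text
[269.11256901 222.89863234]
[556.  -89.3 339.1] G [557.3 -89.5 184.4] w 35.7 F [ 4.3 -0.2 10.4]
d [ 1.537  3.779 -8.389] w [ 0.012 -0.005  0.08 ] rows 5.6
```

View pics/w4.png

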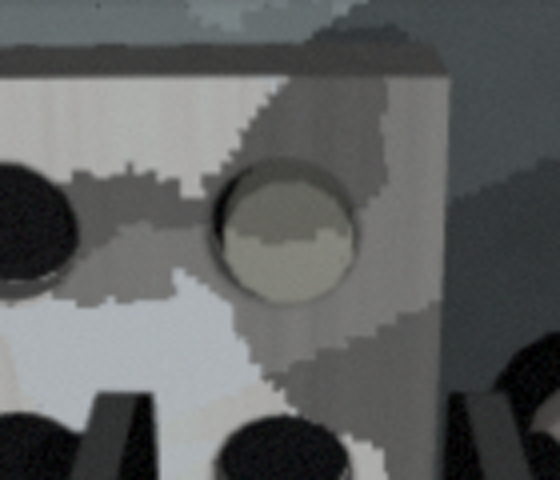

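Puck 0 sits flat in pocket 0. On to puck B.

Call:
{"method": "apply_moves", "body": {"deltas": [[0.3,0.7,-1.6,0,0,0.08,0.5],[0.6,1.4,-3.2,0,0,0.08,0.5],[0.9,2.1,-4.8,0,0,0.08,0.5],[1.2,2.8,-6.4,0,0,0.08,0.5],[1.54,3.78,-8.0,0,0,0.08,0.5]]}}

```text
t: 17.42
position: [446.3, -265.4, 294.6]
ee_rot: [93.1, 89.6, 176.6]
force: [1.5, -1.1, 0.3]
grip_width: 42.8
```

Call:
{"method": "apply_moves", "body": {"deltas": [[0,0,-0.39,0,0,0,0.5],[0,0,-0.39,0,0,0,0.5],[0,0,-0.39,0,0,0,0.5],[0,0,-0.39,0,0,0,0.5],[0,0,-0.39,0,0,0,0.5]]}}

```text
t: 17.83
position: [446.5, -273.0, 294.6]
ee_rot: [90.5, 89.5, 174.0]
force: [-0.5, 0.9, 0.6]
grip_width: 42.5
```

```bash
cat >> pk.py <<'E'
def look():
    i=get_image("wrist");g=i["frame"].mean(-1);print(circles(i,g>130,19,24));print(circles(i,g>75,19,24))
    s=get_image("side");g=s["frame"].mean(-1);P=pts(s);z=P[...,2]
    m=((g>90)&(z>14)&(z<25)&(P[...,1]<-220)&(P[...,0]<640)).astype(np.uint8);n,l,st,c=cv2.connectedComponentsWithStats(m)
    Mi=np.linalg.inv(s["view"])
    for k in range(1,n):
        if st[k][4]>25:
            d=Mi[:3,:3]@[(c[k][0]-s["cx"])/f(s),(c[k][1]-s["cy"])/f(s),1];w=Mi[:3,3]+d*(19-Mi[2,3])/d[2];print(" side",w.round(1)[:2],st[k][4])
E
python3 -c "
from pk import *
look();go((439,-287.2),187.5)"
```

```text
[[ 439.8 -287.2   22.1   22.3  278.9  191.3]
 [ 582.8 -348.2   22.9   23.2   98.9  142.4]
 [ 512.9 -352.7   23.    23.1  174.7  121.3]
 [ 446.1 -358.1   23.    23.1  260.   101.5]]
[[  81.1  -80.5   20.8   27.5  555.3  312.1]
 [ 439.9 -288.4   23.2   26.3  278.5  190. ]
 [ 579.9 -348.5   23.9   30.9  101.6  141.3]
 [ 512.  -352.8   23.7   26.7  176.   121. ]
 [ 446.1 -358.1   23.8   23.9  260.   101.5]]
 side [ 581.  -349.3] 99
 side [ 511.1 -353.4] 108
 side [ 437.6 -288.1] 104
 side [ 444. -359.] 126
[ 446.5 -272.9  294.6] G [ 445.2 -272.8  139.9] w 42.9 F [ 0.3 -0.8  0.5]
d [ 4.284  0.198 -0.602] w [ 0.009 -0.    -0.078] rows 2.6
```

Call:
{"method": "apply_moves", "body": {"deltas": [[1.0,0.2,-0.6,0.01,0,-0.08,0.5],[2.2,0.2,-0.6,0.01,0,-0.08,0.5],[3.4,0.2,-0.6,0.01,0,-0.08,0.5],[4.3,0.2,-0.6,0.01,0,-0.08,0.5],[4.35,0.2,-0.6,0.01,0,-0.08,0.5]]}}

```text
t: 18.35
position: [436.9, -286.9, 181.9]
ee_rot: [80.0, 89.6, 163.4]
force: [-1.0, -0.2, 1.4]
grip_width: 42.7
```

Call:
{"method": "apply_moves", "body": {"deltas": [[0,0,0,0,0,0,0.5],[0,0,0,0,0,0,0.5],[0,0,0,0,0,0,0.5]]}}

```text
t: 18.6
position: [439.3, -287.9, 187.3]
ee_rot: [-102.2, 89.9, -18.8]
force: [0.9, 0.5, -0.1]
grip_width: 42.6
```

```bash
python3 -c "
from pk import *
go((438.9,-287.3),185.5)"
```

```text
[ 439.3 -287.9  187.3] G [ 439.7 -288.    32.6] w 42.6 F [ 0.9  0.5 -0.1]
d [0.072 0.019 0.021] w [-0.007 -0.005  0.024] rows 0.0
```

Call:
{"method": "apply_moves", "body": {"deltas": [[0.07,0.02,0.02,0,0,0.02,0.5],[0.07,0.02,0.02,0,0,0.02,0.2],[0.07,0.02,0.02,0,0,0.02,0.2],[0.07,0.02,0.02,0,0,0.02,0.2],[0.07,0.02,0.02,0,0,0.02,0.2]]}}

```text
t: 19.02
position: [438.1, -287.4, 184.9]
ee_rot: [102.4, 89.9, -174.2]
force: [-1.5, 2.0, 6.3]
grip_width: 21.8
```

Call:
{"method": "apply_moves", "body": {"deltas": [[-1,0,0,0,0,0,0.2],[-2.5,0,0,0,0,0,0.2],[-4.6,0,0,0,0,0,0.2],[-4.6,0,0,0,0,0,0.2],[-4.6,0,0,0,0,0,0.2]]}}

```text
t: 19.43
position: [439.2, -287.8, 303.6]
ee_rot: [-105.2, 89.7, -21.7]
force: [-0.1, 0.0, -1.0]
grip_width: 21.6
```

```bash
python3 -c "
from pk import *
go(POCK['p1'],300)"
```

```text
[ 439.2 -287.8  303.6] G [ 440.  -288.1  148.9] w 21.6 F [-0.1  0.  -1. ]
d [ 0.149 -3.662 10.511] w [-0.01  -0.015  0.054] rows 6.7
```

Call:
{"method": "apply_moves", "body": {"deltas": [[0.02,-0.55,1.55,0,0,0,0.2],[0.04,-1.1,3.1,0,0,0.05,0.2],[0.06,-1.6,4.6,0,0,0.05,0.2],[0.08,-2.1,6.1,0,0,0.05,0.2],[0.1,-2.7,7.7,0,0,0.05,0.2]]}}

```text
t: 19.85
position: [526.6, -103.3, 296.1]
ee_rot: [89.3, 89.5, 172.6]
force: [0.3, 0.3, 0.1]
grip_width: 22.1
```

Call:
{"method": "apply_moves", "body": {"deltas": [[0.05,-0.5,1.5,0,0,0,0.2],[0.05,-0.96,2.8,0,0,0,0.2],[0.05,-0.96,2.8,0,0,0,0.2],[0.05,-0.96,2.8,0,0,0,0.2],[0.05,-0.96,2.8,0,0,0,0.2]]}}

```text
t: 20.27
position: [558.2, -38.0, 294.2]
ee_rot: [92.4, 89.5, 175.8]
force: [0.3, -0.2, -0.7]
grip_width: 22.0
```

```bash
python3 -c "
from pk import *
go(POCK['p1'],262)"
```

```text
[558.2 -38.  294.2] G [556.8 -37.9 139.5] w 22.0 F [ 0.3 -0.2 -0.7]
d [ 1.287 -0.087  0.042] w [-0.011 -0.003 -0.086] rows 0.8
```

Call:
{"method": "apply_moves", "body": {"deltas": [[0.6,-0.09,0.04,0,0,-0.05,0.2],[1.2,-0.09,0.04,0,0,-0.05,0.2],[1.2,-0.09,0.04,0,0,-0.05,0.2],[1.2,-0.09,0.04,0,0,-0.05,0.2],[1.2,-0.09,0.04,0,0,-0.05,0.2]]}}

```text
t: 20.68
position: [560.7, -38.1, 265.5]
ee_rot: [95.4, 89.9, 178.8]
force: [0.0, 0.4, 0.0]
grip_width: 22.0
```

```bash
python3 -c "
from pk import *
go(POCK['p1'],258);get_image('side');go(POCK['p1'],258)"
```

```text
[560.7 -38.1 265.5] G [560.4 -38.1 110.8] w 22.0 F [0.  0.4 0. ]
d [0.299 0.025 0.035] w [-0.025 -0.002 -0.019] rows 0.2
[560.9 -37.9 265.7] G [560.7 -37.9 111. ] w 21.8 F [ 0.3 -0.9 -0.1]
d [0.309 0.031 0.026] w [-0.023  0.001 -0.013] rows 0.2
```

Call:
{"method": "apply_moves", "body": {"deltas": [[0.15,0.03,0.03,-0.02,0,-0.01,0.2],[0.3,0.03,0.03,-0.02,0,-0.01,0.2],[0.3,0.03,0.03,-0.02,0,-0.01,0.2],[0.42,0.03,0.03,-0.02,0,-0.01,0.2],[0.42,0.03,0.03,-0.02,0,-0.01,0.2]]}}

```text
t: 21.15
position: [559.9, -36.5, 253.8]
ee_rot: [94.6, 89.9, 178.2]
force: [-1.0, 0.1, 1.3]
grip_width: 22.3
```

Call:
{"method": "apply_moves", "body": {"deltas": [[0.08,0,0,0,0,0,0.2],[0.18,0,0,0,0,0,0.2],[0.18,0,0,0,0,0,0.2],[0.18,0,0,0,0,0,0.2]]}}

```text
t: 21.48
position: [560.1, -36.5, 249.6]
ee_rot: [95.6, 89.9, 179.1]
force: [-0.1, -0.6, 0.0]
grip_width: 22.4
```

```bash
python3 -c "
from pk import *
go(POCK['p1'],250)"
```

```text
[560.1 -36.5 249.6] G [559.8 -36.5  94.9] w 22.4 F [-0.1 -0.6  0. ]
d [-0.015 -0.009 -0.027] w [ 0.004 -0.002 -0.016] rows 0.0
```

Call:
{"method": "apply_moves", "body": {"deltas": [[0,0,0,0,0,0,0.42],[0,0,0,0,0,0,0.42],[0,0,0,0,0,0,0.42],[-1.5,0,0,0,0,0,0.42],[-3.2,0,0,0,0,0,0.42]]}}

```text
t: 21.9
position: [559.2, -36.7, 327.3]
ee_rot: [105.9, 89.5, -170.6]
force: [2.8, 0.8, -0.1]
grip_width: 36.1
```

Call:
{"method": "apply_moves", "body": {"deltas": [[0,0.1,-1.5,0,0,0,0.5],[0,0.1,-3,0,0,0,0.5],[0,0.2,-4.5,0,0,0,0.5],[0,0.3,-6,0,0,0,0.5],[0,0.3,-7.5,0,0,0,0.5]]}}

```text
t: 22.32
position: [530.8, -223.4, 329.5]
ee_rot: [78.4, 90.0, 161.9]
force: [0.6, 0.0, -0.8]
grip_width: 42.5
```

Call:
{"method": "apply_moves", "body": {"deltas": [[0.4,0.1,-1.5,0,0,0,0.5],[0.8,0.2,-3,0,0,0,0.5],[1.4,0.2,-4.5,0,0,0,0.5],[1.6,0.2,-5.3,0,0,0,0.5],[1.6,0.2,-5.3,0,0,0,0.5]]}}

```text
t: 22.73
position: [510.2, -356.5, 286.9]
ee_rot: [85.4, 89.8, 168.7]
force: [0.2, 0.9, -0.4]
grip_width: 43.1
```

Call:
{"method": "apply_moves", "body": {"deltas": [[0,0,0,0,0,0,0.5],[0,0,0,0,0,0,0.5],[0,0,0,0,0,0,0.5]]}}

```text
t: 22.98
position: [511.9, -352.4, 289.5]
ee_rot: [104.0, 90.0, -172.4]
force: [-0.0, 0.4, 0.3]
grip_width: 42.5
```

```bash
python3 -c "
from pk import *
look();go((511.6,-353),186.5)"
```

```text
[[ 582.8 -348.3   23.    23.5  189.   225.6]
 [ 513.2 -352.7   22.1   22.2  273.5  211.5]
 [ 446.2 -358.2   22.3   22.8  357.2  195.7]]
[[ 581.4 -350.    24.    29.7  190.5  223.5]
 [ 513.  -354.3   23.2   27.2  273.5  209.3]
 [ 447.2 -359.6   23.2   28.1  355.6  193.9]]
 side [ 580.8 -349. ] 100
 side [ 510.9 -353.2] 106
 side [ 444.  -358.7] 120
[ 512.1 -352.1  289.7] G [ 512.1 -352.2  135. ] w 42.5 F [-0.1  0.2  0.3]
d [ 4.128  0.015 -0.035] w [ 0.018 -0.002 -0.002] rows 2.5
```

Call:
{"method": "apply_moves", "body": {"deltas": [[1.0,0.02,-0.03,0.02,0,0,0.5],[2.2,0.02,-0.03,0.02,0,0,0.5],[3.2,0.02,-0.03,0.02,0,0,0.5],[3.9,0.02,-0.03,0.02,0,0,0.5],[4.13,0.02,-0.03,0.02,0,0,0.5]]}}

```text
t: 23.5
position: [510.3, -352.5, 183.2]
ee_rot: [77.6, 89.7, 161.1]
force: [-0.3, 0.2, 0.6]
grip_width: 43.0
```

Call:
{"method": "apply_moves", "body": {"deltas": [[0,0,0,0,0,0,0.5],[0,0,0,0,0,0,0.5],[0,0,0,0,0,0,0.5],[0,0,0,0,0,0,0.5]]}}

```text
t: 23.83
position: [511.6, -353.8, 187.4]
ee_rot: [-117.2, 89.9, -33.8]
force: [-0.4, 0.6, -0.8]
grip_width: 42.7
```

Call:
{"method": "apply_moves", "body": {"deltas": [[0.03,0,0,0,0,0,0.2],[0.03,0,0,0,0,0,0.2],[0.03,0,0,0,0,0,0.2],[0.03,0,0,0,0,0,0.2]]}}

```text
t: 24.17
position: [511.2, -353.8, 186.1]
ee_rot: [-161.8, 90.0, -78.4]
force: [0.1, 2.3, 4.8]
grip_width: 22.0
```

Call:
{"method": "apply_moves", "body": {"deltas": [[-1,0,0,0,0,0,0.2],[-2.5,0,0,0,0,0,0.2],[-4.6,0,0,0,0,0,0.2],[-4.6,0,0,0,0,0,0.2],[-4.6,0,0,0,0,0,0.2]]}}

```text
t: 24.58
position: [512.2, -354.3, 305.3]
ee_rot: [-109.1, 89.6, -25.7]
force: [0.8, -1.1, -0.6]
grip_width: 21.7
```

```bash
python3 -c "
from pk import *
go(POCK['p3'],300)"
```

```text
[ 512.2 -354.3  305.3] G [ 513.2 -354.8  150.6] w 21.7 F [ 0.8 -1.1 -0.6]
d [ 0.204 -2.538 10.751] w [-0.012 -0.023  0.067] rows 6.6
```

Call:
{"method": "apply_moves", "body": {"deltas": [[0.02,-0.4,1.6,0,0,0,0.2],[0.04,-0.8,3.2,0,0,0,0.2],[0.06,-1.2,4.7,0,0,0,0.2],[0.08,-1.5,6.2,0,0,0,0.2],[0.1,-1.8,7.7,0,0,0,0.2]]}}

```text
t: 25.0
position: [577.9, -166.1, 297.0]
ee_rot: [86.9, 89.9, 170.3]
force: [0.2, 0.2, 0.4]
grip_width: 21.6
```

Call:
{"method": "apply_moves", "body": {"deltas": [[0.1,-0.4,1.5,0,0,0,0.2],[0.1,-0.7,3.05,0,0,0,0.2],[0.1,-0.7,3.05,0,0,0,0.2],[0.1,-0.7,3.05,0,0,0,0.2],[0.1,-0.7,3.05,0,0,0,0.2]]}}

```text
t: 25.42
position: [603.7, -93.7, 294.4]
ee_rot: [93.9, 89.9, 177.3]
force: [0.0, 0.4, 0.4]
grip_width: 21.9
```

Call:
{"method": "apply_moves", "body": {"deltas": [[0.5,0,0,0,0,0,0.2],[1,0,0,0,0,0,0.2],[1.3,0,0,0,0,0,0.2],[1.3,0,0,0,0,0,0.2],[1.3,0,0,0,0,0,0.2]]}}

```text
t: 25.83
position: [603.7, -94.9, 262.1]
ee_rot: [101.3, 89.9, -175.4]
force: [-0.2, -0.2, -0.1]
grip_width: 21.8
```

Call:
{"method": "apply_moves", "body": {"deltas": [[0,0,0,0,0,0,0.2],[0,0,0,0,0,0,0.2]]}}

```text
t: 26.0
position: [604.2, -94.3, 263.2]
ee_rot: [57.8, 90.0, 141.2]
force: [0.1, -0.4, -0.0]
grip_width: 22.0
```

```bash
python3 -c "
from pk import *
go((606,-95.2),258)"
```

```text
[604.2 -94.3 263.2] G [604.2 -94.3 108.5] w 22.0 F [ 0.1 -0.4 -0. ]
d [ 0.207 -0.076 -0.028] w [-0.02   0.001 -0.002] rows 0.1
```

Correct sideways first, then go down with a force check.

Call:
{"method": "apply_moves", "body": {"deltas": [[0,-0.076,-0.03,-0.02,0,0,0.2],[0,-0.076,-0.03,-0.02,0,0,0.2],[0.2,-0.076,-0.03,-0.02,0,0,0.2],[0.2,-0.076,-0.03,-0.02,0,0,0.2],[0.3,-0.076,-0.03,-0.02,0,0,0.2]]}}

```text
t: 26.42
position: [605.8, -94.9, 254.9]
ee_rot: [93.5, 89.9, 177.1]
force: [-0.4, -0.3, -0.4]
grip_width: 22.0
```

Call:
{"method": "apply_moves", "body": {"deltas": [[0.08,0,0,0,0,0,0.2],[0.16,0,0,0,0,0,0.2],[0.22,0,0,0,0,0,0.2],[0.22,0,0,0,0,0,0.2]]}}

```text
t: 26.75
position: [605.6, -94.9, 248.9]
ee_rot: [94.3, 89.9, 177.9]
force: [-0.9, -0.3, -0.2]
grip_width: 21.5
```

```bash
python3 -c "
from pk import *
go((606,-95.2),250)"
```

```text
[605.6 -94.9 248.9] G [605.3 -94.9  94.2] w 21.5 F [-0.9 -0.3 -0.2]
d [-0.043 -0.016 -0.011] w [ 0.004 -0.001 -0.019] rows 0.0
```

Call:
{"method": "apply_moves", "body": {"deltas": [[0,0,0,0,0,0,0.42],[0,0,0,0,0,0,0.42],[0,0,0,0,0,0,0.42],[-1.5,0,0,0,0,0,0.42],[-3.2,0,0,0,0,0,0.42]]}}

```text
t: 27.17
position: [604.9, -95.0, 326.6]
ee_rot: [99.8, 89.5, -176.7]
force: [1.4, 0.3, 0.5]
grip_width: 35.8
```

Call:
{"method": "apply_moves", "body": {"deltas": [[0,0,-1.5,0,0,0,0.5],[0,-0.1,-3,0,0,0,0.5],[0,-0.1,-4.5,0,0,0,0.5],[0,-0.1,-6,0,0,0,0.5],[0,-0.1,-7.5,0,0,0,0.5]]}}

```text
t: 27.58
position: [586.8, -283.0, 329.1]
ee_rot: [98.8, 90.0, -177.7]
force: [0.6, 1.0, 0.2]
grip_width: 42.8
```

Call:
{"method": "apply_moves", "body": {"deltas": [[0.5,-0.08,-1.3,0,0,0,0.5],[1,-0.08,-2.7,0,0,0,0.5],[1.6,-0.08,-2.7,0,0,0,0.5],[1.6,-0.08,-2.7,0,0,0,0.5],[1.6,-0.08,-2.7,0,0,0,0.5]]}}

```text
t: 28.0
position: [581.1, -349.0, 287.8]
ee_rot: [84.3, 89.8, 167.8]
force: [-0.6, 0.2, 0.3]
grip_width: 42.5
```

Call:
{"method": "apply_moves", "body": {"deltas": [[0,0,0,0,0,0,0.5],[0,0,0,0,0,0,0.5],[0,0,0,0,0,0,0.5]]}}

```text
t: 28.25
position: [582.2, -347.9, 290.0]
ee_rot: [-123.8, 90.0, -40.1]
force: [0.3, -0.2, -0.4]
grip_width: 42.8
```

```bash
python3 -c "
from pk import *
look();go((581.3,-349),186.5)"
```

```text
[[ 599.4 -198.5   17.    22.1  274.1  354.2]
 [ 582.9 -348.2   22.2   22.3  274.5  211.2]
 [ 446.1 -358.2   22.9   23.5  436.5  182.5]]
[[ 582.7 -349.8   23.3   27.4  274.4  208.9]
 [ 448.8 -359.6   24.2   32.1  433.5  180.5]]
 side [ 580.5 -348.8] 91
 side [ 444.4 -358.8] 121
[ 582.  -348.   289.6] G [ 582.  -348.1  134.9] w 42.4 F [0.5 0.3 0.2]
d [ 4.124  0.023 -0.041] w [ 0.016 -0.002  0.001] rows 2.5
```

Call:
{"method": "apply_moves", "body": {"deltas": [[1.0,0.02,-0.02,0.02,0,0,0.5],[2.2,0.02,-0.02,0.02,0,0,0.5],[3.2,0.02,-0.02,0.02,0,0,0.5],[3.9,0.02,-0.02,0.02,0,0,0.5],[4.13,0.02,-0.02,0.02,0,0,0.5]]}}

```text
t: 28.77
position: [579.9, -348.4, 182.4]
ee_rot: [78.6, 89.7, 162.0]
force: [-0.3, 0.3, -0.4]
grip_width: 42.7
```

Call:
{"method": "apply_moves", "body": {"deltas": [[0,0,0,0,0,0,0.5],[0,0,0,0,0,0,0.5],[0,0,0,0,0,0,0.5],[0,0,0,0,0,0,0.5]]}}

```text
t: 29.1
position: [581.5, -349.3, 187.1]
ee_rot: [-112.8, 89.9, -29.4]
force: [0.2, -0.7, 0.9]
grip_width: 42.6
```

Call:
{"method": "apply_moves", "body": {"deltas": [[0.03,0,0,0,0,0,0.2],[0.03,0,0,0,0,0,0.2],[0.03,0,0,0,0,0,0.2],[0.03,0,0,0,0,0,0.2]]}}

```text
t: 29.43
position: [581.1, -349.3, 185.8]
ee_rot: [-163.2, 90.0, -79.8]
force: [-1.0, 1.1, 7.2]
grip_width: 21.5
```

Call:
{"method": "apply_moves", "body": {"deltas": [[-1,0,0,0,0,0,0.2],[-2.5,0,0,0,0,0,0.2],[-4.6,0,0,0,0,0,0.2],[-4.6,0,0,0,0,0,0.2],[-4.6,0,0,0,0,0,0.2]]}}

```text
t: 29.85
position: [582.1, -349.8, 305.1]
ee_rot: [-107.3, 89.6, -23.8]
force: [1.2, 0.2, -0.6]
grip_width: 21.7
```

```bash
python3 -c "
from pk import *
go(POCK['p4'],300)"
```

```text
[ 582.1 -349.8  305.1] G [ 583.2 -350.2  150.4] w 21.7 F [ 1.2  0.2 -0.6]
d [ 0.176  0.222 12.328] w [-0.011 -0.021  0.067] rows 7.4
```

Call:
{"method": "apply_moves", "body": {"deltas": [[0.02,0,1.6,0,0,0,0.2],[0.04,0,3.2,0,0,0,0.2],[0.06,0.1,4.7,0,0,0,0.2],[0.08,0.1,6.2,0,0,0,0.2],[0.1,0.1,7.7,0,0,0,0.2]]}}

```text
t: 30.27
position: [600.1, -156.1, 296.7]
ee_rot: [86.5, 89.9, 169.8]
force: [1.3, -0.8, -0.2]
grip_width: 22.1
```

Call:
{"method": "apply_moves", "body": {"deltas": [[0.1,0,1.5,0,0,0,0.2],[0.1,0,3,0,0,0,0.2],[0.1,0.05,4.6,0,0,0,0.2],[0.1,0.05,4.6,0,0,0,0.2],[0.1,0.05,4.6,0,0,0,0.2]]}}

```text
t: 30.68
position: [612.6, -41.1, 294.2]
ee_rot: [88.8, 89.9, 172.4]
force: [0.8, 0.9, -0.9]
grip_width: 22.1
```

Call:
{"method": "apply_moves", "body": {"deltas": [[0.5,0,0,0,0,0,0.2],[1,0,0,0,0,0,0.2],[1.3,0,0,0,0,0,0.2],[1.3,0,0,0,0,0,0.2],[1.3,0,0,0,0,0,0.2]]}}

```text
t: 31.1
position: [612.4, -44.2, 261.7]
ee_rot: [103.5, 89.9, -173.1]
force: [0.5, 0.3, -1.3]
grip_width: 21.9
```

Call:
{"method": "apply_moves", "body": {"deltas": [[0,0,0,0,0,0,0.2],[0,0,0,0,0,0,0.2]]}}

```text
t: 31.27
position: [612.8, -43.7, 262.8]
ee_rot: [54.6, 90.0, 137.9]
force: [-0.0, 0.1, -0.5]
grip_width: 21.8
```

```bash
python3 -c "
from pk import *
go((611.9,-43.6),258)"
```

```text
[612.8 -43.7 262.8] G [612.7 -43.7 108.1] w 21.8 F [-0.   0.1 -0.5]
d [ 0.191  0.036 -0.   ] w [-0.02   0.002 -0.003] rows 0.1
```

Call:
{"method": "apply_moves", "body": {"deltas": [[0,0.036,0,-0.02,0,0,0.2],[0,0.036,0,-0.02,0,0,0.2],[0.2,0.036,0,-0.02,0,0,0.2],[0.2,0.036,0,-0.02,0,0,0.2],[0.3,0.036,0,-0.02,0,0,0.2]]}}

```text
t: 31.68
position: [611.6, -43.2, 254.6]
ee_rot: [90.5, 89.9, 174.0]
force: [0.1, -0.6, 0.9]
grip_width: 21.9
```

Call:
{"method": "apply_moves", "body": {"deltas": [[0.08,0,0,0,0,0,0.2],[0.16,0,0,0,0,0,0.2],[0.2,0,0,0,0,0,0.2],[0.2,0,0,0,0,0,0.2]]}}

```text
t: 32.02
position: [611.5, -43.2, 249.2]
ee_rot: [96.3, 89.9, 179.8]
force: [-0.5, -0.3, -1.0]
grip_width: 22.0
```

```bash
python3 -c "
from pk import *
go((611.9,-43.6),250)"
```

```text
[611.5 -43.2 249.2] G [611.2 -43.2  94.5] w 22.0 F [-0.5 -0.3 -1. ]
d [-0.033 -0.016 -0.013] w [ 0.004 -0.002 -0.018] rows 0.0
```

Call:
{"method": "apply_moves", "body": {"deltas": [[0,0,0,0,0,0,0.42],[0,0,0,0,0,0,0.42],[0,0,0,0,0,0,0.42],[-1.5,0,0,0,0,0,0.42],[-3.2,0,0,0,0,0,0.42]]}}

```text
t: 32.43
position: [610.7, -43.4, 326.7]
ee_rot: [103.9, 89.5, -172.6]
force: [1.6, 0.2, -0.4]
grip_width: 35.9
```

Call:
{"method": "apply_moves", "body": {"deltas": [[0,0.5,-1.4,0,0,0,0.5],[0,1.0,-2.8,0,0,0,0.5],[0,1.6,-4.2,0,0,0,0.5],[0,2.2,-5.6,0,0,0,0.5],[0,2.8,-7.0,0,0,0,0.5]]}}

```text
t: 32.85
position: [521.3, -210.4, 329.3]
ee_rot: [83.6, 90.0, 167.2]
force: [0.1, 0.0, -0.3]
grip_width: 42.6
```

Call:
{"method": "apply_moves", "body": {"deltas": [[0.3,0.5,-1.3,0,0,0,0.5],[0.6,1.0,-2.7,0,0,0,0.5],[0.9,1.5,-4.1,0,0,0,0.5],[1.3,2.0,-5.4,0,0,0,0.5],[1.6,2.4,-6.3,0,0,0,0.5]]}}

```text
t: 33.27
position: [443.5, -361.0, 288.6]
ee_rot: [98.4, 89.9, -178.2]
force: [0.2, 0.0, -0.6]
grip_width: 42.9
```

Call:
{"method": "apply_moves", "body": {"deltas": [[0,0,0,0,0,0,0.5],[0,0,0,0,0,0,0.5],[0,0,0,0,0,0,0.5],[0,0,0,0,0,0,0.5],[0,0,0,0,0,0,0.5]]}}

```text
t: 33.68
position: [445.7, -358.2, 289.5]
ee_rot: [129.6, 90.0, -146.8]
force: [0.2, 0.1, -0.0]
grip_width: 42.5
```

```bash
python3 -c "
from pk import *
look();go((444.8,-358.5),186.5)"
```

```text
[[ 446.  -357.8   21.3   22.1  274.7  212.1]]
[[ 445.9 -359.6   23.2   27.1  274.6  209.9]]
 side [ 443.8 -358.8] 121
[ 445.6 -358.2  289.3] G [ 445.5 -358.3  134.6] w 43.2 F [-0.3  0.2  0.3]
d [ 4.113  0.028 -0.013] w [ 0.017 -0.002 -0.006] rows 2.5
```

Call:
{"method": "apply_moves", "body": {"deltas": [[1.0,0.03,0,0.02,0,0,0.5],[2.2,0.03,0,0.02,0,0,0.5],[3.2,0.03,0,0.02,0,0,0.5],[3.9,0.03,0,0.02,0,0,0.5],[4.12,0.03,0,0.02,0,0,0.5]]}}

```text
t: 34.2
position: [443.5, -357.9, 183.2]
ee_rot: [76.6, 89.7, 160.0]
force: [-0.3, 0.7, 0.8]
grip_width: 43.0
```

Call:
{"method": "apply_moves", "body": {"deltas": [[0,0,0,0,0,0,0.5],[0,0,0,0,0,0,0.5],[0,0,0,0,0,0,0.5],[0,0,0,0,0,0,0.5]]}}

```text
t: 34.53
position: [444.7, -359.0, 187.4]
ee_rot: [-124.2, 89.9, -40.7]
force: [0.1, -0.3, -0.5]
grip_width: 42.7
```

Call:
{"method": "apply_moves", "body": {"deltas": [[0.03,0,0,0,0,0,0.2],[0.03,0,0,0,0,0,0.2],[0.03,0,0,0,0,0,0.2],[0.03,0,0,0,0,0,0.2]]}}

```text
t: 34.87
position: [444.4, -358.9, 186.2]
ee_rot: [-163.3, 90.0, -79.9]
force: [-1.2, 1.4, 6.0]
grip_width: 21.7
```

Call:
{"method": "apply_moves", "body": {"deltas": [[-1,0,0,0,0,0,0.2],[-2.5,0,0,0,0,0,0.2],[-4.6,0,0,0,0,0,0.2],[-4.6,0,0,0,0,0,0.2],[-4.6,0,0,0,0,0,0.2]]}}

```text
t: 35.28
position: [445.4, -359.5, 305.1]
ee_rot: [-111.8, 89.6, -28.4]
force: [0.2, -0.3, -0.6]
grip_width: 21.3
```

```bash
python3 -c "
from pk import *
go(POCK['p2'],300)"
```

```text
[ 445.4 -359.5  305.1] G [ 446.3 -360.   150.4] w 21.3 F [ 0.2 -0.3 -0.6]
d [ 0.183 -3.087 15.409] w [-0.011 -0.026  0.064] rows 9.4
```

Call:
{"method": "apply_moves", "body": {"deltas": [[0.02,-0.3,1.55,0,0,0,0.2],[0.04,-0.6,3.1,0,0,0,0.2],[0.06,-0.9,4.6,0,0,0,0.2],[0.08,-1.2,6.1,0,0,0,0.2],[0.1,-1.5,7.6,0,0,0,0.2]]}}

```text
t: 35.7
position: [503.2, -172.8, 297.3]
ee_rot: [86.0, 89.9, 169.4]
force: [1.8, -0.8, -1.0]
grip_width: 21.8
```

Call:
{"method": "apply_moves", "body": {"deltas": [[0.1,-0.3,1.5,0,0,0,0.2],[0.1,-0.6,3,0,0,0,0.2],[0.1,-0.9,4.5,0,0,0,0.2],[0.1,-1.2,6,0,0,0,0.2],[0.1,-1.5,7.8,0,0,0,0.2]]}}

```text
t: 36.12
position: [561.8, 12.7, 294.7]
ee_rot: [92.9, 89.9, 176.2]
force: [0.2, -0.4, -0.8]
grip_width: 22.0
```

Call:
{"method": "apply_moves", "body": {"deltas": [[0.5,0,0,0,0,0,0.2],[1,0,0,0,0,0,0.2],[1.3,0,0,0,0,0,0.2],[1.3,0,0,0,0,0,0.2],[1.3,0,0,0,0,0,0.2]]}}

```text
t: 36.53
position: [561.6, 10.7, 262.2]
ee_rot: [107.0, 89.9, -169.6]
force: [0.4, 0.1, -1.0]
grip_width: 21.5
```

Call:
{"method": "apply_moves", "body": {"deltas": [[0,0,0,0,0,0,0.2],[0,0,0,0,0,0,0.2],[0,0,0,0,0,0,0.2]]}}

```text
t: 36.78
position: [562.0, 10.8, 263.3]
ee_rot: [24.7, 90.0, 108.1]
force: [0.3, -0.3, -0.4]
grip_width: 22.1
```

```bash
python3 -c "
from pk import *
go((566.1,13.7),258)"
```

```text
[562.   10.8 263.3] G [562.   10.9 108.6] w 22.1 F [ 0.3 -0.3 -0.4]
d [ 0.21  -0.149  0.134] w [-0.022  0.004 -0.002] rows 0.2
```

Call:
{"method": "apply_moves", "body": {"deltas": [[0,-0.15,0.13,-0.02,0,0,0.2],[0,-0.15,0.13,-0.02,0,0,0.2],[0.2,-0.15,0.13,-0.02,0,0,0.2],[0.2,-0.15,0.13,-0.02,0,0,0.2],[0.2,-0.15,0.13,-0.02,0,0,0.2]]}}

```text
t: 37.2
position: [565.7, 13.9, 257.1]
ee_rot: [100.0, 89.9, -176.4]
force: [0.8, 0.1, 0.6]
grip_width: 21.9
```

```bash
python3 -c "
from pk import *
go((566.1,13.7),250)"
```

```text
[565.7  13.9 257.1] G [565.4  13.9 102.4] w 21.9 F [0.8 0.1 0.6]
d [ 0.284 -0.016 -0.006] w [ 0.003 -0.004 -0.02 ] rows 0.2
```

Call:
{"method": "apply_moves", "body": {"deltas": [[0.1,-0.01,0,0,0,-0.02,0.2],[0.2,-0.01,0,0,0,-0.02,0.2],[0.3,-0.01,0,0,0,-0.02,0.2],[0.3,-0.01,0,0,0,-0.02,0.2]]}}

```text
t: 37.53
position: [565.9, 13.9, 249.4]
ee_rot: [157.4, 90.0, -119.1]
force: [-0.3, -0.5, -0.2]
grip_width: 22.1
```

Call:
{"method": "apply_moves", "body": {"deltas": [[0,0,0,0,0,0,0.42],[0,0,0,0,0,0,0.42],[0,0,0,0,0,0,0.42],[-1.5,0,0,0,0,0,0.42],[-3.2,0,0,0,0,0,0.42]]}}

```text
t: 37.95
position: [565.2, 13.7, 327.5]
ee_rot: [117.3, 89.7, -159.2]
force: [2.4, 1.0, 1.1]
grip_width: 35.9
```

Call:
{"method": "apply_moves", "body": {"deltas": [[-1.3,-0.3,0.7,0,0,0,0.1],[-2.6,-0.65,1.4,0,0,0,0],[-2.6,-0.65,1.4,0,0,0,0],[-2.6,-0.65,1.4,0,0,0,0],[-2.6,-0.65,1.4,0,0,0,0]]}}

```text
t: 38.37
position: [585.8, 47.0, 394.0]
ee_rot: [-59.9, 90.0, 23.7]
force: [-0.1, 0.0, -1.2]
grip_width: -0.2
```

Call:
{"method": "apply_moves", "body": {"deltas": [[0,0,0,0,0,0,0],[0,0,0,0,0,0,0],[0,0,0,0,0,0,0]]}}

```text
t: 38.62
position: [585.9, 46.6, 393.3]
ee_rot: [139.0, 89.9, -137.5]
force: [1.0, -0.6, -0.8]
grip_width: -0.1
```

```bash
python3 - <<'E'
from pk import *
i=get_image("wrist");np.savez("pics/w5.npz",**i);save(i,"w5",(170,0,410,210),3);F=f(i)
print("wrist pucks z79");
g=i["frame"].mean(-1)
# depth along axis -> world per pixel (fisheye): check puck top heights and tilt
h,w=g.shape;u,v=np.meshgrid(np.arange(w),np.arange(h));dx=u-i["cx"];dy=v-i["cy"];r=np.hypot(dx,dy)+1e-9;th=r/F
z=i["z_map"];k=z*np.tan(th)/r;P=np.stack([dx*k,dy*k,z,np.ones_like(z)],-1)@np.linalg.inv(i["view"]).T
for n,(x,y) in POCK.items():
    m=np.hypot(P[...,0]-x-1.7,P[...,1]-y)<9;Q=P[m][:,:3];A=np.c_[Q[:,:2]-Q[:,:2].mean(0),np.ones(len(Q))];c=np.linalg.lstsq(A,Q[:,2],rcond=None)[0];print(n,"z",c[2].round(1),"tilt",np.degrees(np.hypot(c[0],c[1])).round(1))
m=(np.hypot(P[...,0]-586,P[...,1]+40)<8);print("block z",np.median(P[m][:,2]))
go((496.7,-30),270)
E
```

```text
wrist pucks z79
p0 z 79.4 tilt 0.2
p1 z 79.3 tilt 0.7
p2 z 79.5 tilt 1.2
p3 z 79.3 tilt 0.4
p4 z 79.3 tilt 0.2
p5 z 63.8 tilt 1.1
block z 73.34332927885791
[586.   46.6 393.5] G [585.9  46.5 238.8] w -0.1 F [0.5 0.1 0.3]
d [ 4.943  3.2   -3.445] w [ 0.001 -0.007 -0.004] rows 4.1
```

View pics/w5.png

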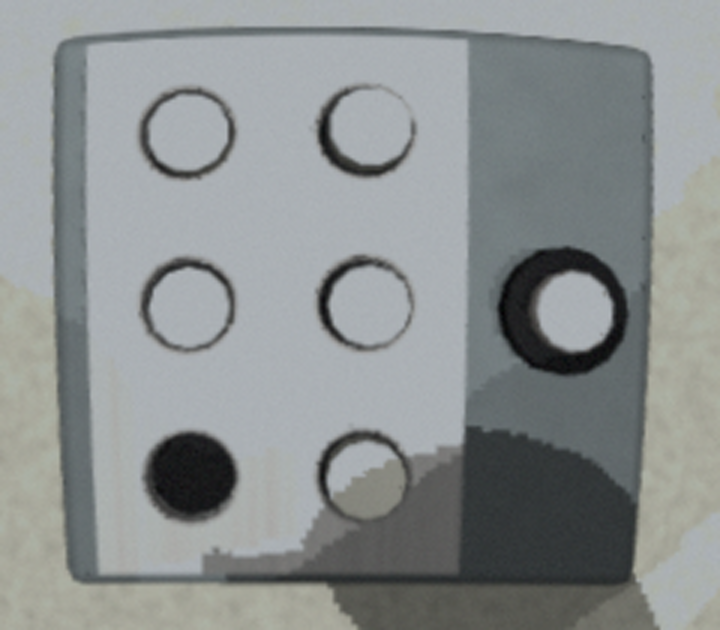

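All five pucks are seated: tops 6.0 mm above the block, tilt no more than about 1°, and the mat is empty. Before pressing start, one look for stray balls.

```bash
python3 - <<'E'
from pk import *
a=get_image("scene");b=get_image("side")
A=a["frame"][130:330,300:500];B=b["frame"][120:260,130:300]
c=np.hstack([cv2.resize(A,(400,400),interpolation=cv2.INTER_CUBIC),cv2.resize(B,(400,329),interpolation=cv2.INTER_CUBIC)[:329] if 0 else cv2.resize(B,(400,400))])
cv2.imwrite("pics/chk.png",c[...,::-1])
E
```

```text
(no output)
```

View pics/chk.png

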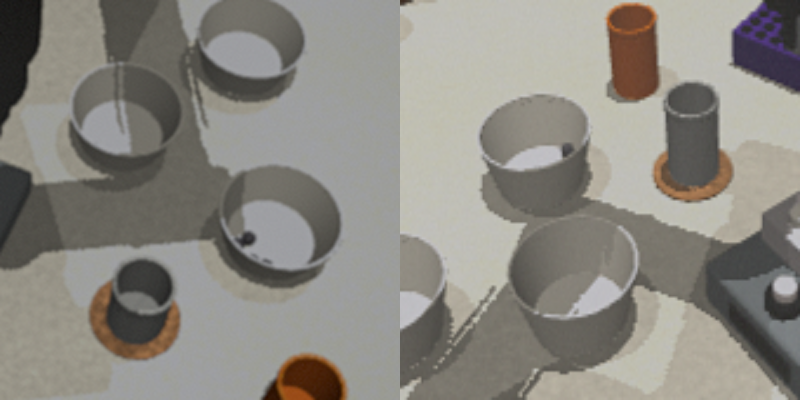

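No strays: the beaker is upright and empty, and the balls are in the bowl. I'll press start with the fingers shut.

Call:
{"method": "apply_moves", "body": {"deltas": [[0.5,1,-1,0,0,0,0],[1.2,2,-2.1,0,0,0,0],[2.5,3,-3.2,0,0,0,0],[4,3.2,-3.44,0,0,0,0],[4.9,3.2,-3.44,0,0,0,0]]}}

```text
t: 39.18
position: [493.8, -31.5, 269.8]
ee_rot: [67.3, 90.0, 150.7]
force: [-0.5, -0.1, -0.7]
grip_width: 0.3
```

Call:
{"method": "apply_moves", "body": {"deltas": [[0,0,0,0,0,0,0],[0,0,0,0,0,0,0],[0,0,0,0,0,0,0],[0,0,0,0,0,0,0],[0,0,0,0,0,0,0]]}}

```text
t: 39.6
position: [498.1, -29.0, 273.2]
ee_rot: [-74.5, 89.8, 9.0]
force: [-0.2, 0.4, -0.1]
grip_width: 0.5
```

```bash
python3 -c "
from pk import *
go((496,-30),244)"
```

```text
[498.1 -29.  273.2] G [498.6 -29.  118.5] w 0.5 F [-0.2  0.4 -0.1]
d [ 1.169  0.081 -0.048] w [0.01  0.009 0.033] rows 0.7
```

Call:
{"method": "apply_moves", "body": {"deltas": [[0.4,0.08,-0.05,0,0,0.03,0],[0.8,0.08,-0.05,0,0,0.03,0],[1.17,0.08,-0.05,0,0,0.03,0],[1.17,0.08,-0.05,0,0,0.03,0],[1.17,0.08,-0.05,0,0,0.03,0]]}}

```text
t: 40.02
position: [494.8, -30.6, 241.5]
ee_rot: [102.5, 89.8, -174.0]
force: [-0.2, -0.0, -0.2]
grip_width: 0.1
```

Call:
{"method": "apply_moves", "body": {"deltas": [[0.06,0,0,0,0,0,0],[0.12,0,0,0,0,0,0],[0.18,0,0,0,0,0,0],[0.18,0,0,0,0,0,0]]}}

```text
t: 40.35
position: [495.1, -30.6, 238.0]
ee_rot: [88.6, 89.9, 172.1]
force: [-0.5, -0.6, 3.6]
grip_width: 0.3
```

Call:
{"method": "apply_moves", "body": {"deltas": [[0.04,0,0,0,0,0,0],[0.08,0,0,0,0,0,0],[0.12,0,0,0,0,0,0],[0.12,0,0,0,0,0,0]]}}

```text
t: 40.68
position: [495.1, -30.5, 235.0]
ee_rot: [88.3, 89.9, 171.8]
force: [-0.5, -0.8, 5.0]
grip_width: 0.3
```

Call:
{"method": "apply_moves", "body": {"deltas": [[0.04,0,0,0,0,0,0],[0.06,0,0,0,0,0,0],[0.06,0,0,0,0,0,0]]}}

```text
t: 40.93
position: [495.1, -30.5, 234.3]
ee_rot: [95.1, 89.9, 178.7]
force: [-3.7, 1.1, 13.7]
grip_width: -0.2
```

Call:
{"method": "apply_moves", "body": {"deltas": [[0.03,0,0,0,0,0,0],[0.05,0,0,0,0,0,0],[0.05,0,0,0,0,0,0]]}}

```text
t: 41.18
position: [495.1, -30.5, 234.1]
ee_rot: [98.3, 89.9, -178.1]
force: [-8.2, 1.8, 26.6]
grip_width: 0.3
```

The button is at its hard stop (force rising, position not). I'll back off and raise clear.

Call:
{"method": "apply_moves", "body": {"deltas": [[-0.15,0,0,0,0,0,0],[-0.5,0,0,0,0,0,0],[-1.5,0,0,0,0,0,0],[-3,0,0,0,0,0,0],[-5,0,0,0,0,0,0]]}}

```text
t: 41.6
position: [494.3, -30.8, 348.7]
ee_rot: [102.4, 89.6, -174.1]
force: [1.6, 0.6, 0.3]
grip_width: -0.1
```

Call:
{"method": "apply_moves", "body": {"deltas": [[-0.5,-1,2,0,0,0,0],[-0.5,-1,3,0,0,0,0],[-0.5,-1,3,0,0,0,0],[-0.5,-1,3,0,0,0,0],[-0.5,-1,3,0,0,0,0]]}}

```text
t: 42.02
position: [528.1, 41.3, 360.8]
ee_rot: [96.4, 89.8, 180.0]
force: [-0.6, -1.2, -0.5]
grip_width: 0.1
```

```bash
python3 - <<'E'
from pk import *
print(now()[1],now()[0]["force"])
i=get_image("wrist");F=f(i);h,w=i["z_map"].shape;u,v=np.meshgrid(np.arange(w),np.arange(h));dx=u-i["cx"];dy=v-i["cy"];r=np.hypot(dx,dy)+1e-9
z=i["z_map"];k=z*np.tan(r/F)/r;P=np.stack([dx*k,dy*k,z,np.ones_like(z)],-1)@np.linalg.inv(i["view"]).T
for n,(x,y) in {**POCK,"btn":(496,-30)}.items():
    m=np.hypot(P[...,0]-x-1.7,P[...,1]-y)<7;print(n,np.median(P[m][:,2]).round(1),m.sum())
s=get_image("scene");P=pts(s);z=P[...,2]
for n,c,lo,hi,r in(("beaker",(592,220),82,92,60),("bowl",(453,344),54,66,90),("jar",(703,-325),105,125,60),("tipbox",(769,-54),66,80,90)):
    m=(z>lo)&(z<hi)&(np.hypot(P[...,0]-c[0],P[...,1]-c[1])<r);q=P[m][:,:2].astype(np.float32);print(n,cv2.minEnclosingCircle(q) if len(q) else None)
bot.close_job()
E
```

```text
[528.14217084  41.2797956  360.77384136] [-0.63376327 -1.22643175 -0.49325889]
p0 79.4 248
p1 79.4 246
p2 79.4 231
p3 79.2 219
p4 79.2 222
p5 63.7 179
btn 67.3 237
beaker ((594.76123046875, 220.02154541015625), 34.48631286621094)
bowl ((450.6043395996094, 344.20526123046875), 70.27239227294922)
jar ((703.0359497070312, -324.66046142578125), 32.8965950012207)
tipbox ((769.0799560546875, -54.43946838378906), 69.41355895996094)
the job is handed in; nothing more can be done
```

The job is handed in at about t = 42 s. I tipped the balls into the leftmost white bowl and stood the empty beaker back upright, centred on its coaster. The five pucks present are in pockets 0 to 4, and I pressed start last, down to its stop at about 27 N.

- **Pucks:** all five tops read about 79.3 mm against a block top of 73.3 mm, so each stands 6 mm out. Tilt was 1.2° or less, the mat is empty and pocket 5 is empty.
- **Button:** it sprang back to 67.3 mm.
- **Beaker, jar and tip box:** the beaker was upright, and the jar and tip box had not moved.
- **Bowl:** its rim reads about 2 mm from where it started, within camera accuracy.
- **Balls:** the beaker looked empty and I saw no strays on the bench. The bowl's near wall hides some of the balls, so I did not count them one by one.
- **Cameras:** the wrist camera read about 1.7 mm high in x against the two fixed cameras; I corrected for it, and every puck went in without contact force.

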